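# Key the lens cells into a printed carrier and snap its driver board on

### The job

Finish the black printed carrier: first put every lens cell lying on the mat into one of its grey keyed seats (any seat, one cell each), turning it under light pressure until its two lugs find the slots and it drops fully home. Then lay the circuit board, heatsink up, over the four white standoffs and press it down next to each post until all four have clicked through and it sits flat on their shoulders. Leave the other things on the bench where they are.

Things in the scene. Friction and masses are not known exactly. Their poses are not given: they have to be found in the camera images.
- cell0: Lens cell, black plastic, 60 g, 2 or 3 present, upright on the mat. Origin: centre of underside, z up. Pilot 28 mm diameter, 0 to 15 mm up (first 2.5 mm: 25 mm). Two lugs, one each side, along +x and -x, 8 mm wide, reaching 21 mm from the axis, 7 to 15 mm up. Round head to grip, 34 mm diameter, 15 to 34 mm up, glass disc on top. Half a turn makes no difference.
- cell1: Lens cell, black plastic, 60 g, 2 or 3 present, upright on the mat. Origin: centre of underside, z up. Pilot 28 mm diameter, 0 to 15 mm up (first 2.5 mm: 25 mm). Two lugs, one each side, along +x and -x, 8 mm wide, reaching 21 mm from the axis, 7 to 15 mm up. Round head to grip, 34 mm diameter, 15 to 34 mm up, glass disc on top. Half a turn makes no difference.
- cell2: Lens cell, black plastic, 60 g, 2 or 3 present, upright on the mat. Origin: centre of underside, z up. Pilot 28 mm diameter, 0 to 15 mm up (first 2.5 mm: 25 mm). Two lugs, one each side, along +x and -x, 8 mm wide, reaching 21 mm from the axis, 7 to 15 mm up. Round head to grip, 34 mm diameter, 15 to 34 mm up, glass disc on top. Half a turn makes no difference.
- seat0: Keyed seat: grey ring 55 mm across on the carrier, its turn varies. Origin: centre of underside, z up; rim 16 mm up. Bore 30.4 mm diameter, open to the origin; two slots along +x and -x, 10.4 mm wide, out to 22.5 mm, full depth. Cell not lined up: lugs rest on the rim, its origin 9 mm above the seat's; lined up within 3 degrees it drops home, head on the rim, origin 1 mm above the seat's.
- seat1: Keyed seat: grey ring 55 mm across on the carrier, its turn varies. Origin: centre of underside, z up; rim 16 mm up. Bore 30.4 mm diameter, open to the origin; two slots along +x and -x, 10.4 mm wide, out to 22.5 mm, full depth. Cell not lined up: lugs rest on the rim, its origin 9 mm above the seat's; lined up within 3 degrees it drops home, head on the rim, origin 1 mm above the seat's.
- seat2: Keyed seat: grey ring 55 mm across on the carrier, its turn varies. Origin: centre of underside, z up; rim 16 mm up. Bore 30.4 mm diameter, open to the origin; two slots along +x and -x, 10.4 mm wide, out to 22.5 mm, full depth. Cell not lined up: lugs rest on the rim, its origin 9 mm above the seat's; lined up within 3 degrees it drops home, head on the rim, origin 1 mm above the seat's.
- board: Circuit board, dark green, 70 (x) by 120 (y) by 3 mm, 90 g, flat on the mat. Origin: centre of underside, z up. Amid its top a finned aluminium heatsink to grip, 30 (x) by 40 (y) mm, 3 to 23 mm up. Four square 8 mm holes at x = +-27, y = +-50 mm. Half a turn makes no difference. Between the two holes of each short end the top face is free to press on.
- hole0 (a point): Centre of a hole of the board, on its underside, at board x = -27 mm, y = -50 mm. All four level with point deck when the board is clicked home.
- hole1 (a point): Centre of a hole of the board, on its underside, at board x = -27 mm, y = 50 mm. All four level with point deck when the board is clicked home.
- hole2 (a point): Centre of a hole of the board, on its underside, at board x = 27 mm, y = -50 mm. All four level with point deck when the board is clicked home.
- hole3 (a point): Centre of a hole of the board, on its underside, at board x = 27 mm, y = 50 mm. All four level with point deck when the board is clicked home.
- carrier: The carrier, a black printed plate fixed to the bench, 170 mm (x) by 250 mm (y) by 4 mm thick. Origin: centre of its underside. The three seats stand in a row along y on its half towards the robot, 78 mm apart; the four standoffs are on its far half, each clicking through at about 5 to 9 N (10 to 18 N pressed between the two at one end), its barbs then springing out above the board.
- deck (a point): Where the centre of the board's underside belongs, level with the standoffs' shoulders, 16 mm above the carrier's underside; axes as the carrier's. White standoffs at x = +-27, y = +-50 mm: 12 mm shoulder, 5.6 mm post with round tip 18 mm above it, sprung barbs on its +y and -y sides widening downwards from 15 to 4 mm above the shoulder, to 6 mm off its axis.
- jar: Bystander, to be left alone: white jar with black lid, 40 mm diameter, 45 mm tall.
- comb0: Bystander, to be left alone: black printed comb strip, 90 by 12 by 12 mm.
- comb1: Bystander, to be left alone: black printed comb strip, 90 by 12 by 12 mm.
- comb2: Bystander, to be left alone: black printed comb strip, 90 by 12 by 12 mm.
Not all that is in view belongs to the job. What is shaped like the cell2 but green or pink is not meant.

How it is judged:
On the way, in this order (a step that is already met when the one before it is completed fails the run):
1. every lens cell present is home in a keyed seat (((horizontal distance between cell0 and seat0 below 0.004 m and z of cell0 in the frame of seat0 below 0.004 m and angle between the x axis of cell0 and the x axis of seat0, either way round below 0.2 rad) or (horizontal distance between cell0 and seat1 below 0.004 m and z of cell0 in the frame of seat1 below 0.004 m and angle between the x axis of cell0 and the x axis of seat1, either way round below 0.2 rad) or (horizontal distance between cell0 and seat2 below 0.004 m and z of cell0 in the frame of seat2 below 0.004 m and angle between the x axis of cell0 and the x axis of seat2, either way round below 0.2 rad)) and angle between each of cell0, cell1, cell2's own z axis and vertical below 0.1 rad and linear speed of each of cell0, cell1, cell2 below 0.03 m/s and ((horizontal distance between cell1 and seat0 below 0.004 m and z of cell1 in the frame of seat0 below 0.004 m and angle between the x axis of cell1 and the x axis of seat0, either way round below 0.2 rad) or (horizontal distance between cell1 and seat1 below 0.004 m and z of cell1 in the frame of seat1 below 0.004 m and angle between the x axis of cell1 and the x axis of seat1, either way round below 0.2 rad) or (horizontal distance between cell1 and seat2 below 0.004 m and z of cell1 in the frame of seat2 below 0.004 m and angle between the x axis of cell1 and the x axis of seat2, either way round below 0.2 rad)) and ((horizontal distance between cell2 and seat0 below 0.004 m and z of cell2 in the frame of seat0 below 0.004 m and angle between the x axis of cell2 and the x axis of seat0, either way round below 0.2 rad) or (horizontal distance between cell2 and seat1 below 0.004 m and z of cell2 in the frame of seat1 below 0.004 m and angle between the x axis of cell2 and the x axis of seat1, either way round below 0.2 rad) or (horizontal distance between cell2 and seat2 below 0.004 m and z of cell2 in the frame of seat2 below 0.004 m and angle between the x axis of cell2 and the x axis of seat2, either way round below 0.2 rad))), for 0.2 s.
2. the board is clicked home on all four standoffs (z of each of hole0, hole1, hole2, hole3 in the frame of deck below 0.0018 m and horizontal distance between board and deck below 0.005 m and angle between the x axis of board and the x axis of carrier, either way round below 0.1 rad and angle between board's own z axis and vertical below 0.06 rad), for 0.2 s.
At the end, for the whole second after the job is handed in: Every cell present at rest in a seat: within 4 mm of its axis, lugs within 0.2 rad of the slots, underside under 4 mm above the seat's. Board at rest on the standoffs, heatsink up: all four holes under 1.8 mm above the shoulders, centre within 5 mm of deck, aligned within 0.1 rad (all of step 1 and all of step 2 and linear speed of board below 0.03 m/s); the robot touches nothing.
It fails at once if a bystander is moved more than 6 cm (distance of any of jar, comb0, comb1, comb2 from where it was at the start of the episode above 0.06 m).
Of cell0, cell1, cell2 only 2 to 3 are there at a start; the rules pass over those that are not, and their reading is None.
At some moment in a run one of cell0, cell1, cell2, board may be knocked a few centimetres aside while the robot is not near it.
Once in a run the grip may slacken for a moment while it holds something.
It also fails if it takes over 210 s, if anything falls off the work surface, if the arm or the gripper's body presses on something with over 40 N, if the wrist force passes 120 N, or if a joint passes its speed limit or range.

### The arm

A 7-joint arm with a two-finger parallel gripper is mounted at the origin on the work surface. World frame = base frame: x ahead of the robot, y to its left, z up, the work surface at z = 0. Lengths are in m, angles in rad, forces in N, time in s.
With the tool pointing down it reaches from about 0.4 to 0.875 m from the base axis. Payload 19.3 kg.
Tool frame: the origin (TCP) lies at the very end of the fingers, on their centre line; the grasp point (between the pads) lies bot.grasp_offset behind it (bot.grasp_offset is the distance from the TCP to the grasp point, in m); z points along the fingers, y is the direction in which the jaws open and shut (so a half turn about z gives the same grasp; the last joint's range is limited). The gripper opens to 85 mm and grips with 20 to 120 N. Pads are 22 mm wide; open, the fingers measure 114 mm over their backs; the gripper's body (76 mm by 85 mm) begins 54 mm behind the grasp point. The pads swing forward as they close: fully open they stand 13 mm farther back than shut.
Start: joints at [1.233, 0.521, -0.036, 1.599, 0.021, 1.021, -0.113], TCP at [0.165, -0.603, 0.231] pointing down, gripper open.
Joint ranges: [-2.91, 2.91], [-0.3, 2.13], [-1.5, 1.42], [0.17, 2.43], [-1.26, 4.41], [0.16, 1.93], [-2.52, 2.52]. Speed limits (rad/s): [1.89, 1.89, 2.39, 2.39, 3.01, 3.01, 3.01].

### API

Orientations are given as [roll, pitch, yaw] about the fixed x, y, z axes, in that order (R = Rz(yaw) Ry(pitch) Rx(roll)).
In Python, from workcell import bot gives the robot as it stands. The module is installed in compiled form; this text tells all that it offers.
- The arm moves only by the shell command python3 -m handwheel 'ROWS' [OPENING] [FORCE]. ROWS is JSON, a list of rows, each a list of 6 numbers: the shift along the tool's x, y, z as a fraction of full scale, then the turn, a rotation vector about the tool's x, y, z as a fraction of full scale. In form: [[x, y, z, rx, ry, rz], ...]. A call has 1 to 8 rows; each row shifts and turns the commanded pose from where the row before left it, along the tool's axes as they then stand; what a row does not reach is not made up. Full scale, the value 1, is 0.025 m for a shift and 360 degrees for a turn. A row lasts 1/8 s, in which the tool goes at most 62.5 mm and 10.7 degrees, less where a joint would pass 70% of its speed; a pose out of reach is approached as far as the arm can. A call with a number of a shift or a turn outside -1 to 1 is refused whole. A call with a gripper value outside its range is refused whole. OPENING is the closure, from -1 (fully open) to 1 (shut), set as the call begins (- or left out, the last holds). The fingers move at their own pace and stop on an object; FORCE is the grip in N (left out, the last holds). Time passes only in rows, so rows that do not move let the fingers close. It gives the time, the measured TCP pose, the force and the opening at its end, in the units of the state.
- bot.observe(): the state, without advancing time (a new reading comes with each control period).
- bot.grab_frame(name): name is "scene" or "top"; returns a dict with "pixels" (420x560x3 uint8, blue, green, red), "vertical_fov" (degrees; the focal length in pixels is half the picture's height over the tangent of half this angle, whatever the lens; pixels are square), "cx", "cy" (the principal point, pixels), "R" (3x3) and "t" (3): a world point X has camera coordinates R X + t. Camera axes: x right, y down, z forward; pixel columns grow to the right and rows downward; lengths in m; the calibration is good to about 2 mm. A picture is of the moment at which its call begins. There is no depth.
- bot.job_done(): hands the job in, once; it reports no verdict.
Trained networks look in a picture, given as the dict that the camera call returned (one of the last four; its "shot" number tells which), for a name from the list of things; names that differ only in an ending like _2 or _b are one class to them, and where a whole thing is asked for, a point or a joint stands for the part that bears it (a point fixed in the world has none). Each returns a list of dicts, best first, with "score" (0 to 1); they miss things now and then, are a little off and sometimes report something else, mostly with a low value. They report only what shows in the picture. A call takes as long as a camera call. They do not tell look-alikes from the thing itself.
- bot.trace(picture, thing): "region" (420x560 bool, what is visible of it) and "point" ([column, row] in pixels, amid what is visible of it).
The state is a dict: "clock": time; "qpos": joint angles; "qd": joint speeds; "joint_efforts": joint torques, N m; "position": TCP position; "tool_rot": TCP orientation; "force": force on the tool from outside, world axes, zero at the start; "moment": the same for the moment, N m; "grip_width": finger opening in m.
Only numpy, scipy, OpenCV 4.12 (cv2) and the standard library are available. Lean on these libraries where they do the work, as an engineer would, in place of code of your own. Each camera call takes 0.05 s, during which the arm holds its last target.

## Working session

There is one attempt and no reset: what is moved stays moved. The work goes in short steps, Python scripts to look and compute and a shell command to move; the robot and the scene stay as the last step left them, time stands still between calls to the robot, and variables do not carry over. Pictures are saved under pics/ and viewed, and the job is handed in when it is done.

```bash
mkdir -p pics
python3 - <<'E'
from workcell import bot
import cv2,numpy as np
print(bot.observe(), bot.grasp_offset)
for n in ("scene","top"):
    f=bot.grab_frame(n); cv2.imwrite(f"pics/{n}0.png",f["pixels"])
    print(n,f["vertical_fov"],f["cx"],f["cy"],np.round(f["R"],4).tolist(),np.round(f["t"],4).tolist(),f["shot"])
E
```

```text
{'clock': 0.0, 'qpos': array([ 1.23277917,  0.5220247 , -0.03630937,  1.6000127 ,  0.02119157,
        1.02110921, -0.11280199]), 'qd': array([-0.00016179, -0.00102007, -0.00074423, -0.00045874,  0.00029517,
        0.00088591,  0.00064216]), 'joint_efforts': array([-5.54605813e-04, -9.27127004e+01,  1.97942555e+00, -3.69936919e+01,
        1.78384571e-02,  8.05840886e-03,  1.62639617e-05]), 'position': array([ 0.16525547, -0.6023967 ,  0.2307176 ]), 'tool_rot': array([-3.14042657e+00,  8.61089912e-05,  2.67785287e-01]), 'force': array([-1.00919645, -1.22334652,  0.51631266]), 'moment': array([ 0.02414577, -0.06938282, -0.03406078]), 'grip_width': 0.0855240798583366} 0.0187
scene 46.20971784154698 286.60077069306755 210.11574005661103 [[-0.6103, 0.7921, -0.0073], [0.5398, 0.4091, -0.7357], [-0.5797, -0.4529, -0.6773]] [0.312, -0.2466, 1.5029] 1
top 55.125978329457375 275.71830750719073 205.16207531306495 [[-0.0177, -0.9995, 0.025], [-0.9964, 0.0155, -0.0838], [0.0833, -0.0264, -0.9962]] [0.0247, 0.5161, 0.9165] 2
```

Run:
```python
import cv2
for n in("scene","top"):
    im=cv2.imread(f"pics/{n}0.png"); cv2.imwrite(f"pics/{n}0b.png",cv2.resize(im,(800,600),interpolation=cv2.INTER_CUBIC))
```

```text
(no output)
```

View pics/scene0b.png

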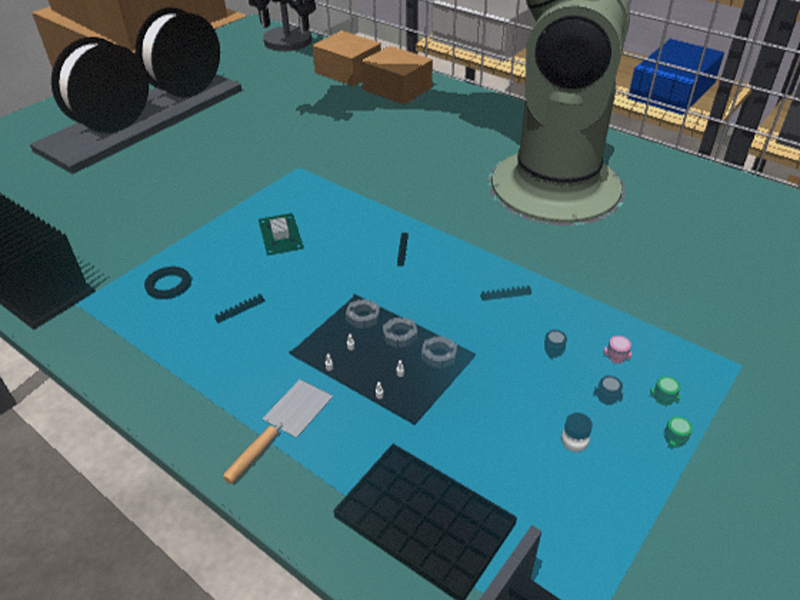

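View pics/top0b.png

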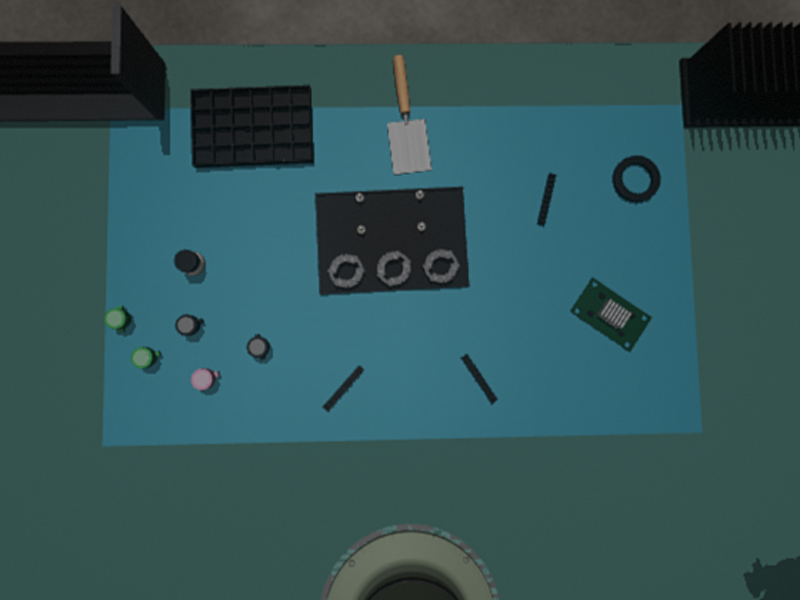

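Candidates for a lens cell in the top view (800x600 scale): black ones at (188,325) and (258,347). The look-alikes are green at (117,318) and (144,357), pink at (204,379), and the jar with its black lid at (190,262). I choose the two black/grey-topped ones with lugs and will check them in crops.

```bash
cat > h.py <<'E'
from workcell import bot
import cv2,numpy as np
def cam(f):
    F=f["pixels"].shape[0]/2/np.tan(np.radians(f["vertical_fov"])/2)
    return F,f["cx"],f["cy"],np.array(f["R"]),np.array(f["t"])
def bp(f,p,z):
    F,cx,cy,R,t=cam(f); d=R.T@np.array([(p[0]-cx)/F,(p[1]-cy)/F,1.]); c=-R.T@t
    return c+d*(z-c[2])/d[2]
def pj(f,X):
    F,cx,cy,R,t=cam(f); X=np.atleast_2d(X)@R.T+t
    return np.c_[F*X[:,0]/X[:,2]+cx,F*X[:,1]/X[:,2]+cy]
def rect(f,c,half,z,s=2000):
    # orthorectify patch of plane z, centre c; image right = -y, up = +x
    n=int(2*half*s); u,v=np.meshgrid(np.arange(n),np.arange(n))
    X=np.stack([c[0]+half-v/s,c[1]+half-u/s,np.full(u.shape,z)],-1).reshape(-1,3)
    m=pj(f,X).astype(np.float32).reshape(n,n,2)
    return cv2.remap(f["pixels"],m[...,0],m[...,1],cv2.INTER_CUBIC)
def tri(fs,ps):
    A=[];b=[]
    for f,p in zip(fs,ps):
        F,cx,cy,R,t=cam(f)
        for k,q in((0,(p[0]-cx)/F),(1,(p[1]-cy)/F)):
            r=R[k]-q*R[2]; A.append(r); b.append(q*t[2]-t[k])
    return np.linalg.lstsq(np.array(A),np.array(b),rcond=None)[0]
E
python3 - <<'E'
from h import *
t=bot.grab_frame("top"); s=bot.grab_frame("scene")
for n,z in(("cell0",.02),("seat0",.016),("board",.003),("carrier",.004),("jar",.02),("comb0",.006)):
    for f,l in((t,"top"),(s,"scene")):
        for d in bot.trace(f,n):
            m=d["region"]; print(n,l,round(d["score"],2),np.round(d["point"],1),m.sum(),np.round(bp(f,d["point"],z),3))
# crops
tiles=[]
for c,hf,z in(((0.44,0.33),.08,.02),((.47,.46),.1,.02),((.6,0.0),.18,.012),((.53,-.43),.1,.003)):
    pass
px=lambda f,a,b,c,d:cv2.resize(f["pixels"][b:d,a:c],(400,300),interpolation=cv2.INTER_CUBIC)
g=np.vstack([np.hstack([px(t,110,205,190,265),px(t,215,125,335,215)]),np.hstack([px(s,360,215,440,275),px(s,395,245,455,290)])])
cv2.imwrite("pics/crop1.png",g)
E
```

```text
cell0 top 0.78 [128.7 225. ] 222 [0.476 0.356 0.02 ]
cell0 top 0.73 [102.4 248. ] 184 [0.424 0.415 0.02 ]
cell0 top 0.7 [ 80.6 224.2] 266 [0.48  0.465 0.02 ]
cell0 top 0.66 [144.7 263.9] 231 [0.386 0.318 0.02 ]
cell0 top 0.49 [178.1 243.6] 197 [0.431 0.242 0.02 ]
cell0 scene 0.74 [466.6 273.6] 308 [0.42  0.418 0.02 ]
cell0 scene 0.69 [473.4 303.6] 335 [0.487 0.46  0.02 ]
cell0 scene 0.62 [388.4 238. ] 237 [0.427 0.232 0.02 ]
cell0 scene 0.58 [432.6 242.4] 261 [0.379 0.319 0.02 ]
cell0 scene 0.52 [423.3 273.1] 316 [0.475 0.343 0.02 ]
seat0 top 0.87 [302.7 186.1] 335 [ 0.561 -0.048  0.016]
seat0 top 0.59 [249.2 192.9] 223 [0.547 0.078 0.016]
seat0 top 0.5 [270.9 184.9] 325 [0.565 0.026 0.016]
seat0 scene 0.79 [253.2 221.6] 396 [ 0.572 -0.055  0.016]
seat0 scene 0.79 [280.9 239.1] 379 [0.577 0.034 0.016]
seat0 scene 0.61 [309.6 246.1] 415 [0.555 0.1   0.016]
seat0 scene 0.5 [402.3 303.3] 442 [0.57  0.344 0.016]
board top 0.87 [426.5 217.4] 1469 [ 0.483 -0.345  0.003]
board scene 0.56 [198.  165.4] 658 [ 0.483 -0.334  0.003]
carrier top 0.84 [272.9 163.1] 6598 [0.619 0.021 0.004]
carrier scene 0.72 [264.  254.7] 4955 [0.63  0.027 0.004]
jar top 0.57 [134.4 184.9] 315 [0.569 0.344 0.02 ]
comb0 top 0.67 [335.6 263.4] 214 [ 0.378 -0.123  0.006]
comb0 top 0.52 [382.2 142.1] 233 [ 0.667 -0.244  0.006]
comb0 top 0.46 [238.4 274.7] 177 [0.357 0.106 0.006]
comb0 scene 0.56 [166.8 216.9] 257 [ 0.68  -0.243  0.006]
comb0 scene 0.41 [199.8 162.4] 683 [ 0.473 -0.336  0.006]
comb0 scene 0.2 [424.1 274.9] 292 [0.466 0.344 0.006]
```

View pics/crop1.png

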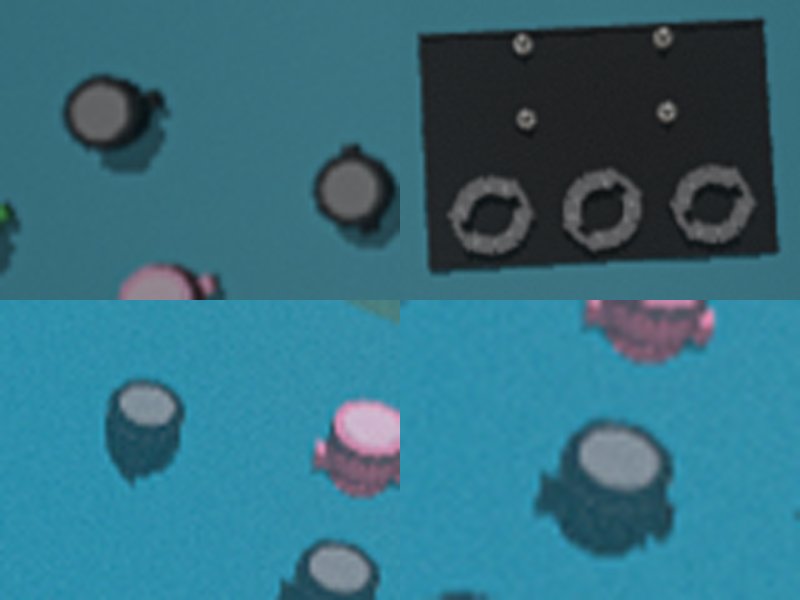

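Crop confirms: the two black cells with grey glass and lugs are at top full-res px (128,225) and (178,243). The seats and four white standoffs are also clear. Next I measure precisely.

```bash
cat > fit.py <<'E'
from h import *
from scipy.optimize import minimize
S=6
def crop(f,c,h):
    p=np.round(pj(f,c)[0]).astype(int); x0,y0=p-h
    im=f["pixels"][y0:y0+2*h,x0:x0+2*h]
    return x0,y0,cv2.resize(im,None,fx=S,fy=S,interpolation=cv2.INTER_CUBIC)
def hullmask(f,P,x0,y0,shape,val,m):
    q=(pj(f,P)-[x0,y0]+.5)*S-.5
    cv2.fillConvexPoly(m,cv2.convexHull(np.round(q*16).astype(np.int32)),val,shift=4,lineType=cv2.LINE_AA)
def circ(c,r,z):
    a=np.linspace(0,2*np.pi,40,endpoint=False); return np.c_[c[0]+r*np.cos(a),c[1]+r*np.sin(a),np.full(40,z)]
def box(c,yaw,x0,x1,w,z0,z1):
    P=np.array([[x,y,z] for x in(x0,x1) for y in(-w/2,w/2) for z in(z0,z1)])
    k,s=np.cos(yaw),np.sin(yaw)
    return np.c_[c[0]+k*P[:,0]-s*P[:,1],c[1]+s*P[:,0]+k*P[:,1],P[:,2]]
def cellmask(f,v,zb,x0,y0,shape):
    m=np.zeros(shape,np.uint8); c=v[:2]
    for P in(np.r_[circ(c,.0125,zb),circ(c,.014,zb+.0025),circ(c,.014,zb+.015)],np.r_[circ(c,.017,zb+.015),circ(c,.017,zb+.034)],box(c,v[2],0,.021,.008,zb+.007,zb+.015),box(c,v[2],-.021,0,.008,zb+.007,zb+.015)):
        hullmask(f,P,x0,y0,shape,255,m)
    return m
def seg_cell(im):
    # unsaturated in top picture
    b,g,r=[im[...,k].astype(float) for k in range(3)]
    return ((r+6)/(b+6)>.62)
def fitcell(f,c0,zb=0.,h=16):
    x0,y0,im=crop(f,[[c0[0],c0[1],zb+.02]],h)
    sg=seg_cell(im); n,l,st,ce=cv2.connectedComponentsWithStats(sg.astype(np.uint8))
    mid=sg.shape[0]//2; k=l[mid,mid] or 1+np.argmax(st[1:,4]); sg=(l==k).astype(float)
    sg=cv2.GaussianBlur(sg,(0,0),2)
    best=None
    for yaw in np.arange(0,np.pi,np.pi/12):
        fn=lambda u:np.abs(cv2.GaussianBlur(cellmask(f,[u[0]/100,u[1]/100,u[2]],zb,x0,y0,sg.shape)/255.,(0,0),2)-sg).sum()
        r=minimize(fn,[c0[0]*100,c0[1]*100,yaw],method="Nelder-Mead",options=dict(initial_simplex=[[c0[0]*100,c0[1]*100,yaw],[c0[0]*100+.6,c0[1]*100,yaw],[c0[0]*100,c0[1]*100+.6,yaw],[c0[0]*100,c0[1]*100,yaw+.2]],maxiter=80))
        if best is None or r.fun<best.fun: best=r
    v=best.x/[100,100,1]; v[2]=(v[2]+np.pi/2)%np.pi-np.pi/2
    ov=im.copy(); cs,_=cv2.findContours((cellmask(f,v,zb,x0,y0,sg.shape)>127).astype(np.uint8),0,1); cv2.drawContours(ov,cs,-1,(0,0,255),1)
    cs,_=cv2.findContours((sg>.5).astype(np.uint8),0,1); cv2.drawContours(ov,cs,-1,(0,255,255),1)
    return v,best.fun/sg.sum(),ov
E
python3 - <<'E'
from fit import *
t=bot.grab_frame("top"); s=bot.grab_frame("scene")
o=[]
for c in((.476,.352),(.431,.24)):
    v,e,ov=fitcell(t,c); print("cell",np.round(v,4),np.degrees(v[2]).round(1),round(e,3)); o.append(cv2.resize(ov,(400,400)))
cv2.imwrite("pics/fit1.png",np.hstack(o))
# glass centroid in scene
for c in((.476,.352),(.431,.24)):
    x0,y0,im=crop(s,[[*c,.034]],14); g=cv2.cvtColor(im,cv2.COLOR_BGR2HSV); m=((g[...,1]<95)&(g[...,2]>85)).astype(np.uint8)
    n,l,st,ce=cv2.connectedComponentsWithStats(m); k=1+np.argmax(st[1:,4]); p=(ce[k]+.5)/S-.5+[x0,y0]
    print("scene glass",st[k,4]/S/S,p,bp(s,p,.034).round(4))
    x0,y0,im=crop(t,[[*c,.034]],14); g=cv2.cvtColor(im,cv2.COLOR_BGR2HSV); m=((g[...,1]<60)&(g[...,2]>75)).astype(np.uint8)
    n,l,st,ce=cv2.connectedComponentsWithStats(m); k=1+np.argmax(st[1:,4]); p2=(ce[k]+.5)/S-.5+[x0,y0]
    print("top glass",st[k,4]/S/S,bp(t,p2,.034).round(4), "tri",tri([t,s],[p2,p]).round(4))
# rectified carrier
cv2.imwrite("pics/car.png",cv2.resize(rect(t,(.62,.02),.15,.02,2000),(600,600)))
x0,y0,im=crop(s,[[.62,.02,.02]],75); cv2.imwrite("pics/cars.png",cv2.resize(im,(600,600)))
E
```

```text
cell [ 0.4717  0.3473 -1.3213] -75.7 0.355
cell [0.4338 0.2356 0.3521] 20.2 0.275
scene glass 94.1388888888889 [427.44366578 268.2476886 ] [0.4695 0.3476 0.034 ]
top glass 92.41666666666667 [0.4709 0.349  0.034 ] tri [0.4709 0.3482 0.0358]
scene glass 75.33333333333333 [388.99797198 235.47295969] [0.4325 0.2346 0.034 ]
top glass 93.1111111111111 [0.4339 0.2361 0.034 ] tri [0.434  0.2355 0.0357]
```

View pics/fit1.png

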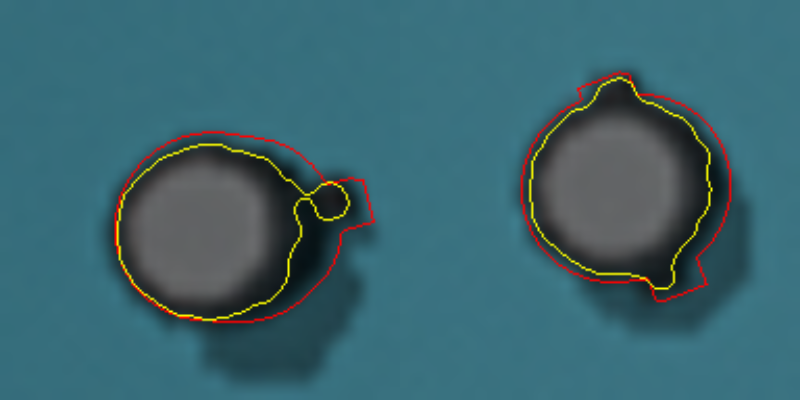

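View pics/car.png

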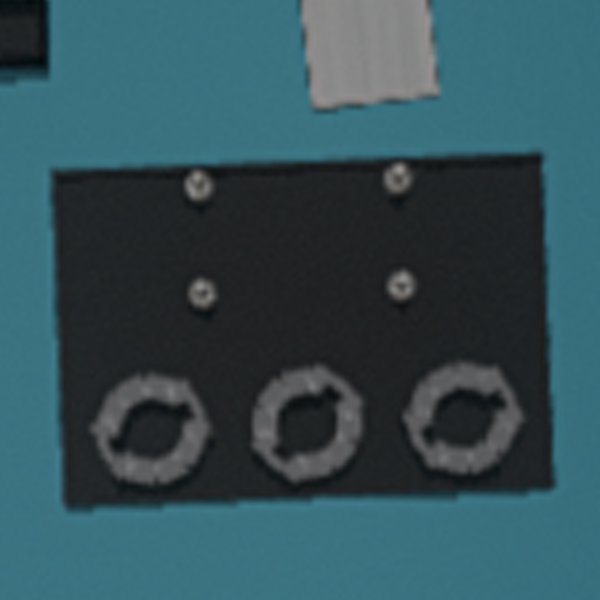

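View pics/cars.png

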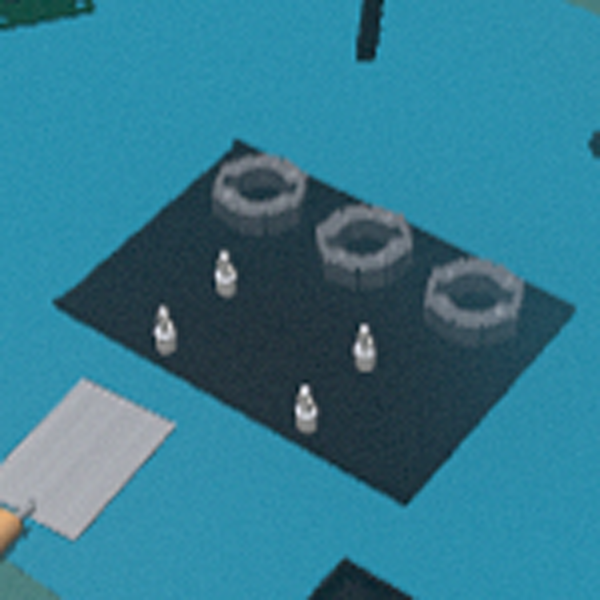

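```bash
cat > seat.py <<'E'
from fit import *
def seatT(v,half,s,slots=True):
    n=int(2*half*s); u,w=np.meshgrid(np.arange(n),np.arange(n)); X=half-w/s-v[0]; Y=half-u/s-v[1]
    r=np.hypot(X,Y); k,sn=np.cos(v[2]),np.sin(v[2]); a=np.abs(k*X+sn*Y); b=np.abs(-sn*X+k*Y)
    sm=lambda q:1/(1+np.exp(-q/.0008))
    hole=np.maximum(sm(.0152-r),sm(.0052-b)*sm(.0225-a))
    return sm(.0275-r)*(1-hole)
def fitseat(f,c0,z=.020,half=.034,s=1500):
    im=rect(f,c0,half,z,s).astype(np.float32).mean(-1); im=(im-im.mean())/im.std()
    best=None
    def fn(u):
        T=seatT([u[0]/100,u[1]/100,u[2]],half,s); T=(T-T.mean())/T.std(); return -(T*im).mean()
    for yaw in np.arange(0,np.pi,np.pi/10):
        r=minimize(fn,[0,0,yaw],method="Nelder-Mead",options=dict(initial_simplex=[[0,0,yaw],[.5,0,yaw],[0,.5,yaw],[0,0,yaw+.2]]))
        if best is None or r.fun<best.fun: best=r
    u=best.x; return np.array([c0[0]+u[0]/100,c0[1]+u[1]/100,(u[2]+np.pi/2)%np.pi-np.pi/2]),best.fun
E
python3 - <<'E'
from seat import *
t=bot.grab_frame("top"); s=bot.grab_frame("scene")
for c in((.558,.095),(.56,.018),(.563,-.06)):
    for f,l in((t,"top"),(s,"scene")):
        v,e=fitseat(f,c); print(l,np.round(v[:2],4),np.degrees(v[2]).round(1),round(e,3))
# standoffs in top: bright blobs inside carrier
for c in((.68,.07),(.684,-.03),(.626,.068),(.63,-.032)):
    out=[]
    for f in(t,s):
        x0,y0,im=crop(f,[[*c,.025]],8); g=cv2.cvtColor(im,cv2.COLOR_BGR2GRAY); m=(g>(g.max()*.5+g.min()*.5)).astype(np.uint8)
        n,l,st,ce=cv2.connectedComponentsWithStats(m); k=1+np.argmax(st[1:,4]); p=(ce[k]+.5)/S-.5+[x0,y0]; out.append(p)
    print("standoff top@.02",bp(t,out[0],.022).round(4),"scene@.02",bp(s,out[1],.022).round(4),"tri",tri([t,s],out).round(4))
# board
d=bot.trace(t,"board")[0]; m=d["region"].astype(np.uint8)
cs,_=cv2.findContours(m,0,1); c=max(cs,key=cv2.contourArea).reshape(-1,2)
w=np.array([bp(t,p,.003)[:2] for p in c]).astype(np.float32); print("board rect",cv2.minAreaRect(w*1000))
d=bot.trace(s,"board")[0]; m=d["region"].astype(np.uint8)
cv2.imwrite("pics/brd.png",np.hstack([cv2.resize(rect(t,(.483,-.345),.09,.003,2000),(400,400)),cv2.resize(rect(s,(.483,-.345),.09,.003,2000),(400,400))]))
E
```

```text
top [0.5557 0.0946] -63.3 -0.967
scene [0.5546 0.0934] -63.2 -0.804
top [0.5587 0.0166] -40.1 -0.97
scene [0.5578 0.0154] -39.8 -0.775
top [ 0.5614 -0.0614] -63.1 -0.968
scene [ 0.5604 -0.0625] -62.7 -0.779
standoff top@.02 [0.6947 0.0706 0.022 ] scene@.02 [0.6839 0.0743 0.022 ] tri [0.6903 0.0741 0.0288]
standoff top@.02 [ 0.6986 -0.0289  0.022 ] scene@.02 [ 0.6854 -0.0267  0.022 ] tri [ 0.6933 -0.0244  0.0317]
standoff top@.02 [0.6232 0.0692 0.022 ] scene@.02 [0.6284 0.0709 0.022 ] tri [0.6246 0.0687 0.017 ]
standoff top@.02 [ 0.6272 -0.0302  0.022 ] scene@.02 [ 0.6321 -0.0284  0.022 ] tri [ 0.6285 -0.0311  0.0172]
board rect ((476.0686340332031, -345.64605712890625), (121.59320831298828, 74.34036254882812), 54.97096633911133)
```

View pics/brd.png

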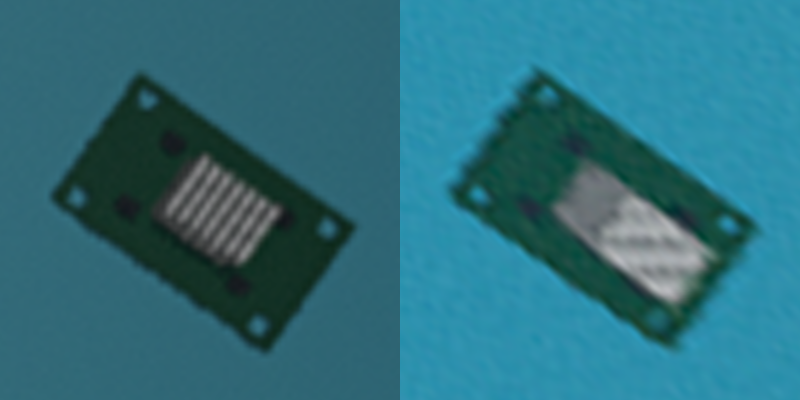

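```bash
cat > plan.py <<'E'
# works out rows: python3 plan.py "x,y,z,yawdeg[,maxstep_mm]" ...   (prints them for typing)
import sys,json
from h import *
from scipy.spatial.transform import Rotation as Ro
def rows(p,R,tgts):
    out=[]
    for T in tgts:
        g=np.array(T[:3]); Rg=Ro.from_euler("xyz",[np.pi,0,np.radians(T[3])]); ms=(T[4] if len(T)>4 else 24)/1000
        n=max(1,int(np.ceil(max(np.linalg.norm(g-p)/ms,np.degrees((R.inv()*Rg).magnitude())/10.2))))
        for i in range(n):
            k=n-i
            d=R.inv().apply(g-p)/k/.025; w=(R.inv()*Rg).as_rotvec()/k/(2*np.pi)
            d=np.round(d,2 if k>1 else 3); w=np.round(w,3 if k>1 else 4)
            p=p+R.apply(d*.025); R=R*Ro.from_rotvec(w*2*np.pi)
            out.append([float(a)+0. for a in (*d,*w)])
    return out,p,R
if __name__=="__main__":
    o=bot.observe(); p=o["position"]; R=Ro.from_euler("xyz",o["tool_rot"])
    r,_,_=rows(p,R,[[float(a) for a in s.split(",")] for s in sys.argv[1:]])
    print("now",p.round(4),np.degrees(o["tool_rot"]).round(2),"w",o["grip_width"].round(4),"F",o["force"].round(1),"t",round(o["clock"],2))
    for i in range(0,len(r),8): print(json.dumps(r[i:i+8]).replace(".0,",",").replace(".0]","]").replace(" ",""))
E
python3 plan.py .45,-.3,.2,50 .4335,.2355,.14,119
```

```text
Traceback (most recent call last):
  File "plan.py", line 20, in <module>
    print("now",p.round(4),np.degrees(o["tool_rot"]).round(2),"w",o["grip_width"].round(4),"F",o["force"].round(1),"t",round(o["clock"],2))
                                                                  ^^^^^^^^^^^^^^^^^^^^^
AttributeError: 'float' object has no attribute 'round'
```

```bash
sed -i 's/o\["grip_width"\].round(4)/round(o["grip_width"],4)/' plan.py
python3 plan.py .45,-.3,.2,50 .4335,.2355,.14,119
```

```text
now [ 0.1653 -0.6027  0.2313] [-180.      0.     15.34] w 0.0852 F [-0.4 -0.3  0.5] t 1.1
[[0.79,-0.48,0.07,0,0,-0.005],[0.8,-0.46,0.07,0,0,-0.005],[0.82,-0.43,0.07,0,0,-0.005],[0.83,-0.41,0.07,0,0,-0.005],[0.84,-0.38,0.07,0,0,-0.005],[0.85,-0.35,0.07,0,0,-0.005],[0.86,-0.32,0.07,0,0,-0.006],[0.88,-0.29,0.07,0,0,-0.005]]
[[0.88,-0.26,0.07,0,0,-0.006],[0.89,-0.23,0.07,0,0,-0.005],[0.9,-0.2,0.07,0,0,-0.006],[0.91,-0.17,0.07,0,0,-0.005],[0.91,-0.14,0.07,0,0,-0.006],[0.92,-0.11,0.07,0,0,-0.005],[0.92,-0.08,0.07,0,0,-0.006],[0.93,-0.04,0.07,0,0,-0.005]]
[[0.93,-0.01,0.07,0,0,-0.006],[0.921,0.016,0.062,0,0,-0.0053],[0.7,-0.62,0.1,0,0,-0.008],[0.73,-0.58,0.1,0,0,-0.008],[0.75,-0.55,0.1,0,0,-0.008],[0.78,-0.51,0.11,0,0,-0.008],[0.8,-0.47,0.1,0,0,-0.008],[0.83,-0.43,0.11,0,0,-0.008]]
[[0.85,-0.39,0.1,0,0,-0.008],[0.87,-0.34,0.11,0,0,-0.008],[0.88,-0.3,0.1,0,0,-0.009],[0.9,-0.25,0.11,0,0,-0.008],[0.91,-0.2,0.1,0,0,-0.009],[0.92,-0.15,0.11,0,0,-0.008],[0.93,-0.11,0.1,0,0,-0.009],[0.93,-0.05,0.11,0,0,-0.008]]
[[0.93,-0.01,0.1,0,0,-0.009],[0.93,0.05,0.11,0,0,-0.008],[0.93,0.09,0.1,0,0,-0.009],[0.92,0.15,0.11,0,0,-0.008],[0.91,0.19,0.1,0,0,-0.009],[0.9,0.24,0.11,0,0,-0.008],[0.88,0.29,0.1,0,0,-0.009],[0.87,0.34,0.11,0,0,-0.008]]
[[0.845,0.374,0.101,0,0,-0.0086]]
```

```bash
python3 -m handwheel '[[0.79,-0.48,0.07,0,0,-0.005],[0.8,-0.46,0.07,0,0,-0.005],[0.82,-0.43,0.07,0,0,-0.005],[0.83,-0.41,0.07,0,0,-0.005],[0.84,-0.38,0.07,0,0,-0.005],[0.85,-0.35,0.07,0,0,-0.005],[0.86,-0.32,0.07,0,0,-0.006],[0.88,-0.29,0.07,0,0,-0.005]]' -1 40
python3 -m handwheel '[[0.88,-0.26,0.07,0,0,-0.006],[0.89,-0.23,0.07,0,0,-0.005],[0.9,-0.2,0.07,0,0,-0.006],[0.91,-0.17,0.07,0,0,-0.005],[0.91,-0.14,0.07,0,0,-0.006],[0.92,-0.11,0.07,0,0,-0.005],[0.92,-0.08,0.07,0,0,-0.006],[0.93,-0.04,0.07,0,0,-0.005]]'
python3 -m handwheel '[[0.93,-0.01,0.07,0,0,-0.006],[0.92,0.02,0.06,0,0,-0.005],[0.7,-0.62,0.1,0,0,-0.008],[0.73,-0.58,0.1,0,0,-0.008],[0.75,-0.55,0.1,0,0,-0.008],[0.78,-0.51,0.11,0,0,-0.008],[0.8,-0.47,0.1,0,0,-0.008],[0.83,-0.43,0.11,0,0,-0.008]]'
python3 -m handwheel '[[0.85,-0.39,0.1,0,0,-0.008],[0.87,-0.34,0.11,0,0,-0.008],[0.88,-0.3,0.1,0,0,-0.009],[0.9,-0.25,0.11,0,0,-0.008],[0.91,-0.2,0.1,0,0,-0.009],[0.92,-0.15,0.11,0,0,-0.008],[0.93,-0.11,0.1,0,0,-0.009],[0.93,-0.05,0.11,0,0,-0.008]]'
python3 plan.py .4335,.2355,.14,119
```

```text
clock: 2.1
position: [0.2929, -0.4672, 0.2172]
tool_rot: [-3.142, -0.0, 0.528]
force: [0.4, 0.9, 0.1]
grip_width: 0.0853
clock: 3.1
position: [0.4194, -0.3326, 0.2032]
tool_rot: [-3.142, -0.0, 0.804]
force: [1.1, 0.6, -0.9]
grip_width: 0.0854
clock: 4.1
position: [0.446, -0.1588, 0.1845]
tool_rot: [3.141, -0.0, 1.176]
force: [0.9, -0.1, -0.2]
grip_width: 0.0853
clock: 5.1
position: [0.4406, 0.0278, 0.1634]
tool_rot: [3.142, -0.0, 1.597]
force: [-0.1, 0.6, 0.4]
grip_width: 0.0857
now [0.4406 0.0278 0.1634] [ 1.800e+02 -1.000e-02  9.151e+01] w 0.0857 F [-0.1  0.6  0.4] t 5.1
[[0.92,-0.01,0.1,0,0,-0.008],[0.92,0.04,0.1,0,0,-0.009],[0.92,0.09,0.11,0,0,-0.008],[0.91,0.14,0.1,0,0,-0.009],[0.91,0.19,0.11,0,0,-0.008],[0.89,0.23,0.1,0,0,-0.009],[0.88,0.29,0.11,0,0,-0.008],[0.87,0.33,0.1,0,0,-0.009]]
[[0.842,0.375,0.107,0,0,-0.0083]]
```

```bash
python3 -m handwheel '[[0.92,-0.01,0.1,0,0,-0.008],[0.92,0.04,0.1,0,0,-0.009],[0.92,0.09,0.11,0,0,-0.008],[0.91,0.14,0.1,0,0,-0.009],[0.91,0.19,0.11,0,0,-0.008],[0.89,0.23,0.1,0,0,-0.009],[0.88,0.29,0.11,0,0,-0.008],[0.87,0.33,0.1,0,0,-0.009]]'
python3 -m handwheel '[[0.84,0.38,0.11,0,0,-0.008],[0,0,0,0,0,0]]'
python3 - <<'E'
from h import *
t=bot.grab_frame("top"); s=bot.grab_frame("scene")
cv2.imwrite("pics/a1.png",np.hstack([cv2.resize(t["pixels"][180:300,60:220],(400,300)),cv2.resize(s["pixels"][150:300,320:520],(400,300))]))
E
python3 plan.py .4335,.2355,.06,119 .4335,.2355,.0175,119,12
```

```text
clock: 6.1
position: [0.4346, 0.2125, 0.1426]
tool_rot: [3.142, -0.0, 2.024]
force: [0.7, 0.1, -0.1]
grip_width: 0.0855
clock: 6.35
position: [0.4337, 0.2362, 0.1398]
tool_rot: [3.141, -0.001, 2.075]
force: [0.3, -0.6, -0.0]
grip_width: 0.0856
now [0.4341 0.2341 0.1399] [-179.97    0.    118.7 ] w 0.0856 F [ 0.3 -0.1 -0.2] t 6.45
[[0.02,0,0.8,0,0,0],[0.01,0,0.8,0,0,0],[0.02,0,0.8,0,0,0],[0.011,0.007,0.794,-0.0001,0,-0.0008],[0,0,0.43,0,0,0],[0,0,0.42,0,0,0],[0,0,0.43,0,0,0],[0,-0.001,0.42,0,0,0]]
```

View pics/a1.png

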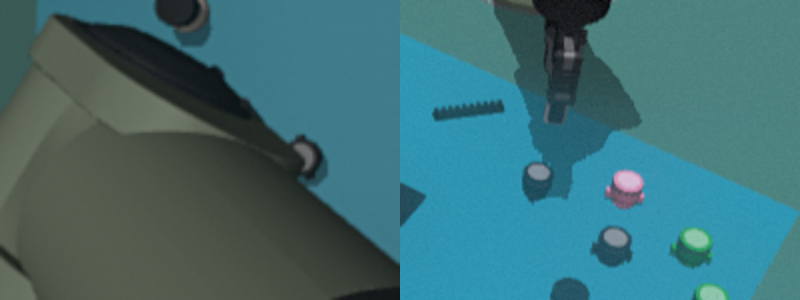

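```bash
python3 -m handwheel '[[0.02,0,0.8,0,0,0],[0.02,0,0.8,0,0,0],[0.02,0,0.8,0,0,0],[0.01,0.01,0.8,0,0,0],[0,0,0.43,0,0,0],[0,0,0.42,0,0,0],[0,0,0.43,0,0,0],[0,0,0.42,0,0,0]]'
python3 -m handwheel '[[0,0,0,0,0,0],[0,0,0,0,0,0],[0,0,0,0,0,0],[0,0,0,0,0,0],[0,0,0,0,0,0],[0,0,0,0,0,0]]' 1 40
python3 plan.py .4335,.2355,.08,119
```

```text
clock: 7.45
position: [0.4341, 0.2356, 0.0171]
tool_rot: [3.141, 0.0, 2.071]
force: [-0.1, 0.0, -0.2]
grip_width: 0.0851
clock: 8.2
position: [0.4341, 0.2357, 0.0181]
tool_rot: [3.141, 0.0, 2.071]
force: [-1.6, -1.1, 7.4]
grip_width: 0.0324
now [0.4341 0.2357 0.0181] [1.7996e+02 1.0000e-02 1.1866e+02] w 0.0324 F [-1.6 -1.1  7.4] t 8.2
[[0,-0.01,-0.83,0,0,0],[0,-0.01,-0.82,0,0,0],[0.004,-0.003,-0.826,0.0001,0,-0.001]]
```

```bash
python3 -m handwheel '[[0,0,-0.2,0,0,0],[0,0,-0.83,0,0,0],[0,0,-0.82,0,0,0],[0,0,-0.83,0,0,0],[0,0,-0.5,0,0,0],[0,0,0,0,0,0]]'
python3 - <<'E'
from h import *
t=bot.grab_frame("top"); s=bot.grab_frame("scene")
cv2.imwrite("pics/a2.png",np.hstack([cv2.resize(t["pixels"][180:300,60:220],(400,300)),cv2.resize(s["pixels"][170:260,350:470],(400,300),interpolation=cv2.INTER_CUBIC)]))
E
python3 plan.py .5583,.016,.09,62
```

```text
clock: 8.95
position: [0.4344, 0.2356, 0.0977]
tool_rot: [3.14, 0.0, 2.071]
force: [-0.3, -0.3, -1.6]
grip_width: 0.0325
now [0.4338 0.2354 0.0966] [-179.98    0.    118.65] w 0.0326 F [ 0.3 -0.3 -0.1] t 9.05
[[-0.92,0.01,0.02,0,0,0.014],[-0.91,0.1,0.02,0,0,0.014],[-0.9,0.17,0.03,0,0,0.014],[-0.88,0.25,0.02,0,0,0.014],[-0.86,0.33,0.03,0,0,0.014],[-0.82,0.41,0.02,0,0,0.015],[-0.78,0.48,0.03,0,0,0.014],[-0.74,0.55,0.02,0,0,0.015]]
[[-0.68,0.61,0.03,0,0,0.014],[-0.63,0.67,0.02,0,0,0.015],[-0.554,0.727,0.026,0,0.0001,0.0144]]
```

View pics/a2.png

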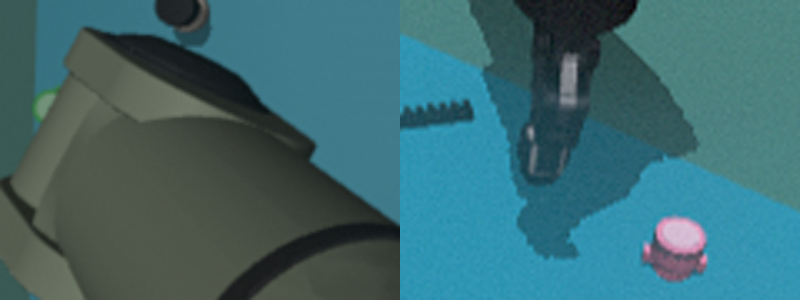

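```bash
python3 -m handwheel '[[-0.92,0.01,0.02,0,0,0.014],[-0.91,0.1,0.02,0,0,0.014],[-0.9,0.17,0.03,0,0,0.014],[-0.88,0.25,0.02,0,0,0.014],[-0.86,0.33,0.03,0,0,0.014],[-0.82,0.41,0.02,0,0,0.015],[-0.78,0.48,0.03,0,0,0.014],[-0.74,0.55,0.02,0,0,0.015]]'
python3 -m handwheel '[[-0.68,0.61,0.03,0,0,0.014],[-0.63,0.67,0.02,0,0,0.015],[-0.55,0.73,0.03,0,0,0.014],[0,0,0,0,0,0],[0,0,0,0,0,0]]'
python3 - <<'E'
from h import *
t=bot.grab_frame("top"); s=bot.grab_frame("scene")
cv2.imwrite("pics/a3.png",np.hstack([cv2.resize(t["pixels"][120:240,200:360],(400,300)),cv2.resize(s["pixels"][190:265,240:340],(400,300),interpolation=cv2.INTER_CUBIC)]))
E
python3 plan.py .5583,.016,.052,62 .5583,.016,.030,62,5
```

```text
clock: 10.05
position: [0.5253, 0.0747, 0.0922]
tool_rot: [-3.142, -0.0, 1.349]
force: [0.1, 0.1, -0.6]
grip_width: 0.0323
clock: 10.68
position: [0.5585, 0.0166, 0.0902]
tool_rot: [-3.141, -0.0, 1.085]
force: [-0.1, 0.7, -0.4]
grip_width: 0.0323
now [0.5584 0.0169 0.0903] [-1.7998e+02 -1.0000e-02  6.2190e+01] w 0.0323 F [ 0.6  0.5 -0.6] t 10.78
[[-0.02,0.01,0.77,0,0,0],[-0.014,0.005,0.762,-0.0001,0,0.0005],[0,0,0.18,0,0,0],[0,0,0.17,0,0,0],[0,0,0.18,0,0,0],[0,0,0.17,0,0,0],[0,0,0.18,0,0,0]]
```

View pics/a3.png

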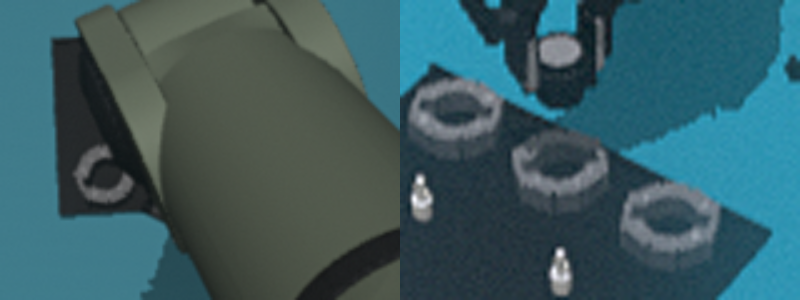

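```bash
python3 - <<'E'
from fit import *
s=bot.grab_frame("scene"); o=bot.observe(); p=o["position"]
x0,y0,im=crop(s,[[p[0],p[1],p[2]+.016]],12); g=cv2.cvtColor(im,cv2.COLOR_BGR2HSV); 
for th in(90,110):
    m=((g[...,2]>th)&(g[...,1]<110)).astype(np.uint8)
    n,l,st,ce=cv2.connectedComponentsWithStats(m)
    for k in range(1,n):
        if st[k,4]>600:
            q=(ce[k]+.5)/S-.5+[x0,y0]; print(th,st[k,4]/S/S,q,bp(s,q,p[2]+.016).round(4),p.round(4))
E
python3 -m handwheel '[[-0.02,0.01,0.77,0,0,0],[-0.02,0,0.76,0,0,0],[0,0,0.18,0,0,0],[0,0,0.17,0,0,0],[0,0,0.18,0,0,0],[0,0,0.17,0,0,0],[0,0,0,0,0,0]]'
```

```text
90 21.36111111111111 [289.64293455 200.60392284] [0.5388 0.0309 0.1063] [0.5584 0.0169 0.0903]
90 70.75 [279.41908782 202.05297082] [0.5565 0.0156 0.1063] [0.5584 0.0169 0.0903]
90 20.555555555555554 [272.56081081 206.33581081] [0.5769 0.0123 0.1063] [0.5584 0.0169 0.0903]
110 60.5 [279.44352617 202.22229875] [0.5569 0.016  0.1063] [0.5584 0.0169 0.0903]
clock: 11.7
position: [0.5583, 0.0154, 0.0344]
tool_rot: [-3.141, -0.0, 1.085]
force: [0.9, 0.4, -0.4]
grip_width: 0.0327
```

```bash
python3 -m handwheel '[[0.045,0,0.06,0,0,0],[0,0,0.06,0,0,0],[0,0,0.06,0,0,0],[0,0,0,0,0,0]]'
python3 -m handwheel '[[0,0,0.04,0,0,0],[0,0,0,0,0,0]]'
```

```text
clock: 12.2
position: [0.5588, 0.0163, 0.0299]
tool_rot: [-3.141, 0.0, 1.085]
force: [0.4, -0.2, -0.5]
grip_width: 0.0325
clock: 12.45
position: [0.5588, 0.0163, 0.029]
tool_rot: [3.142, -0.0, 1.085]
force: [-0.5, 1.1, -0.4]
grip_width: 0.0323
```

```bash
python3 -m handwheel '[[0,0,0.04,0,0,0],[0,0,0.04,0,0,0],[0,0,0,0,0,0]]'
python3 -m handwheel '[[0,0,0.04,0,0,0],[0,0,0.04,0,0,0],[0,0,0,0,0,0]]'
```

```text
clock: 12.82
position: [0.5588, 0.0164, 0.027]
tool_rot: [-3.141, 0.0, 1.085]
force: [-1.0, 0.2, -1.4]
grip_width: 0.0323
clock: 13.2
position: [0.5588, 0.0163, 0.025]
tool_rot: [-3.142, 0.0, 1.085]
force: [0.6, 0.6, -0.4]
grip_width: 0.0322
```

```bash
python3 -m handwheel '[[0,0,0.04,0,0,0],[0,0,0.04,0,0,0],[0,0,0,0,0,0]]'
python3 -m handwheel '[[0,0,0.04,0,0,0],[0,0,0,0,0,0],[0,0,0,0,0,0]]'
```

```text
clock: 13.58
position: [0.5589, 0.0164, 0.0232]
tool_rot: [3.142, -0.0, 1.085]
force: [-0.1, -0.2, 3.7]
grip_width: 0.0324
clock: 13.95
position: [0.5589, 0.0163, 0.0229]
tool_rot: [3.141, 0.0, 1.084]
force: [-6.2, -0.9, 22.4]
grip_width: 0.0324
```

```bash
python3 -m handwheel '[[0,0,-0.02,0,0,0],[0,0,0,0,0,0],[0,0,0,0,0,0],[0,0,0,0,0,0]]' -0.4
python3 -m handwheel '[[0,0,-0.4,0,0,0],[0,0,-0.6,0,0,0],[0,0,-0.9,0,0,0],[0,0,-0.9,0,0,0],[0,0,-0.2,0,0,0]]'
python3 plan.py .4705,.3485,.12,90
```

```text
clock: 14.45
position: [0.5588, 0.0163, 0.0224]
tool_rot: [-3.141, 0.0, 1.085]
force: [-0.8, -0.7, -0.3]
grip_width: 0.0597
clock: 15.08
position: [0.5597, 0.0163, 0.0997]
tool_rot: [3.139, -0.001, 1.084]
force: [1.0, -0.7, -0.0]
grip_width: 0.06
now [0.5597 0.0163 0.0997] [ 1.7986e+02 -8.0000e-02  6.2130e+01] w 0.06 F [ 1.  -0.7 -0. ] t 15.07
[[0.67,-0.62,-0.05,0,0,-0.005],[0.69,-0.6,-0.05,0,0,-0.005],[0.71,-0.58,-0.06,0,0,-0.005],[0.73,-0.56,-0.05,0,0,-0.005],[0.75,-0.54,-0.06,0,0,-0.005],[0.76,-0.51,-0.05,0,0,-0.005],[0.78,-0.49,-0.06,0,0,-0.005],[0.79,-0.46,-0.05,0,0,-0.005]]
[[0.81,-0.44,-0.06,0,0,-0.005],[0.82,-0.41,-0.05,0,0,-0.005],[0.83,-0.39,-0.06,0,0,-0.005],[0.84,-0.36,-0.05,0,0,-0.006],[0.86,-0.33,-0.06,0,0,-0.005],[0.86,-0.3,-0.05,0,0,-0.006],[0.879,-0.266,-0.059,0.0005,0,-0.0054]]
```

```bash
python3 -m handwheel '[[0.67,-0.62,-0.05,0,0,-0.005],[0.69,-0.6,-0.05,0,0,-0.005],[0.71,-0.58,-0.06,0,0,-0.005],[0.73,-0.56,-0.05,0,0,-0.005],[0.75,-0.54,-0.06,0,0,-0.005],[0.76,-0.51,-0.05,0,0,-0.005],[0.78,-0.49,-0.06,0,0,-0.005],[0.79,-0.46,-0.05,0,0,-0.005]]' -1
python3 - <<'E'
from fit import *
t=bot.grab_frame("top"); s=bot.grab_frame("scene")
cv2.imwrite("pics/b1.png",np.hstack([cv2.resize(t["pixels"],(400,300)),cv2.resize(s["pixels"][185:305,300:460],(400,300),interpolation=cv2.INTER_CUBIC)]))
x0,y0,im=crop(s,[[.47,.348,.034]],14); g=cv2.cvtColor(im,cv2.COLOR_BGR2HSV); m=((g[...,1]<95)&(g[...,2]>85)).astype(np.uint8)
n,l,st,ce=cv2.connectedComponentsWithStats(m); k=1+np.argmax(st[1:,4]); p=(ce[k]+.5)/S-.5+[x0,y0]
print("scene glass",st[k,4]/S/S,p,bp(s,p,.034).round(4))
E
python3 plan.py .4707,.349,.09,90
```

```text
clock: 16.08
position: [0.5109, 0.195, 0.1084]
tool_rot: [3.142, -0.0, 1.338]
force: [-0.1, -0.6, 0.5]
grip_width: 0.0852
scene glass 93.6111111111111 [427.46008902 268.26963403] [0.4696 0.3476 0.034 ]
now [0.5105 0.1969 0.1086] [-1.7999e+02 -8.0000e-02  7.6820e+01] w 0.0856 F [ 0.9  0.  -0.1] t 16.18
[[0.79,-0.42,0.11,0,0,-0.005],[0.81,-0.39,0.11,0,0,-0.005],[0.82,-0.37,0.11,0,0,-0.005],[0.83,-0.34,0.11,0,0,-0.005],[0.84,-0.32,0.1,0,0,-0.006],[0.85,-0.29,0.11,0,0,-0.005],[0.866,-0.254,0.101,0,-0.0002,-0.0056]]
```

View pics/b1.png

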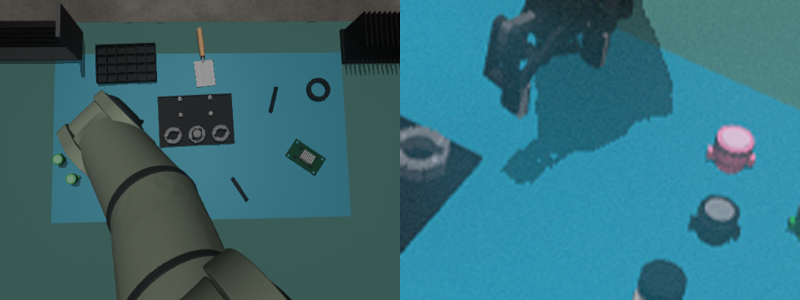

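The cell at scene crop (718,215) has not moved. The first cell sits concentric in the middle seat (top view, half scale, (197,132)).

```bash
python3 -m handwheel '[[0.79,-0.42,0.11,0,0,-0.005],[0.81,-0.39,0.11,0,0,-0.005],[0.82,-0.37,0.11,0,0,-0.005],[0.83,-0.34,0.11,0,0,-0.005],[0.84,-0.32,0.1,0,0,-0.006],[0.85,-0.29,0.11,0,0,-0.005],[0.87,-0.25,0.1,0,0,-0.006],[0,0,0,0,0,0]]'
python3 plan.py .4709,.349,.05,90 .4709,.349,.0175,90,12
```

```text
clock: 17.18
position: [0.4714, 0.3483, 0.0893]
tool_rot: [-3.141, -0.001, 1.572]
force: [0.3, -0.6, -0.5]
grip_width: 0.0855
now [0.4714 0.3483 0.0893] [-1.7997e+02 -5.0000e-02  9.0080e+01] w 0.0855 F [ 0.3 -0.6 -0.5] t 17.18
[[0.01,-0.01,0.79,0,0,0],[0.016,-0.008,0.782,-0.0001,-0.0001,0.0002],[0,0,0.43,0,0,0],[0,0,0.44,0,0,0],[0,0,0.43,0,0,0]]
```

```bash
python3 -m handwheel '[[0.01,-0.01,0.79,0,0,0],[0.02,-0.01,0.78,0,0,0],[0,0,0.43,0,0,0],[0,0,0.44,0,0,0],[0,0,0.43,0,0,0],[0,0,0,0,0,0]]'
python3 -m handwheel '[[0,0,0,0,0,0],[0,0,0,0,0,0],[0,0,0,0,0,0],[0,0,0,0,0,0],[0,0,0,0,0,0],[0,0,0,0,0,0]]' 1 40
python3 -m handwheel '[[0,0,-0.2,0,0,0],[0,0,-0.83,0,0,0],[0,0,-0.82,0,0,0],[0,0,-0.83,0,0,0],[0,0,-0.4,0,0,0],[0,0,0,0,0,0]]'
python3 plan.py .5557,.0946,.092,103
```

```text
clock: 17.92
position: [0.4716, 0.3465, 0.0171]
tool_rot: [-3.141, 0.001, 1.568]
force: [-0.5, 0.1, 0.9]
grip_width: 0.0857
clock: 18.68
position: [0.4721, 0.3468, 0.0184]
tool_rot: [3.141, -0.0, 1.568]
force: [-0.8, -1.0, 7.5]
grip_width: 0.0325
clock: 19.42
position: [0.4723, 0.3468, 0.0958]
tool_rot: [3.14, -0.001, 1.568]
force: [-0.7, 0.1, -0.3]
grip_width: 0.0325
now [0.4723 0.3468 0.0958] [ 1.7992e+02 -5.0000e-02  8.9850e+01] w 0.0325 F [-0.7  0.1 -0.3] t 19.43
[[-0.84,0.28,0.01,0,0,-0.003],[-0.85,0.26,0.01,0,0,-0.003],[-0.85,0.25,0.01,0,0,-0.003],[-0.85,0.23,0.01,0,0,-0.003],[-0.86,0.22,0.01,0,0,-0.003],[-0.86,0.2,0.01,0,0,-0.003],[-0.87,0.18,0.01,0,0,-0.003],[-0.87,0.17,0.02,0,0,-0.003]]
[[-0.87,0.15,0.01,0,0,-0.003],[-0.88,0.14,0.02,0,0,-0.003],[-0.87,0.12,0.01,0,0,-0.003],[-0.882,0.096,0.019,0.0002,-0.0001,-0.0035]]
```

```bash
python3 -m handwheel '[[-0.84,0.28,0.01,0,0,-0.003],[-0.85,0.26,0.01,0,0,-0.003],[-0.85,0.25,0.01,0,0,-0.003],[-0.85,0.23,0.01,0,0,-0.003],[-0.86,0.22,0.01,0,0,-0.003],[-0.86,0.2,0.01,0,0,-0.003],[-0.87,0.18,0.01,0,0,-0.003],[-0.87,0.17,0.02,0,0,-0.003]]'
python3 -m handwheel '[[-0.87,0.15,0.01,0,0,-0.003],[-0.88,0.14,0.02,0,0,-0.003],[-0.87,0.12,0.01,0,0,-0.003],[-0.88,0.1,0.02,0,0,-0.003],[0,0,0,0,0,0],[0,0,0,0,0,0]]'
python3 - <<'E'
from fit import *
t=bot.grab_frame("top"); s=bot.grab_frame("scene"); o=bot.observe(); p=o["position"]
x0,y0,im=crop(s,[[p[0],p[1],p[2]+.016]],20); cv2.imwrite("pics/b2.png",np.hstack([cv2.resize(t["pixels"],(400,300)),cv2.resize(im,(300,300))]))
o1=(20-12)*S; x0+=8;y0+=8; im=im[o1:-o1,o1:-o1]; g=cv2.cvtColor(im,cv2.COLOR_BGR2HSV); 
for th in(90,110):
    m=((g[...,2]>th)&(g[...,1]<110)).astype(np.uint8)
    n,l,st,ce=cv2.connectedComponentsWithStats(m)
    for k in range(1,n):
        if st[k,4]>1200:
            q=(ce[k]+.5)/S-.5+[x0,y0]; print(th,st[k,4]/S/S,q,bp(s,q,p[2]+.016).round(4),p.round(4))
E
python3 plan.py .5562,.0930,.05,103 .5562,.093,.034,103,5
```

```text
clock: 20.42
position: [0.5274, 0.1776, 0.0919]
tool_rot: [-3.141, 0.0, 1.72]
force: [0.5, 0.1, -0.6]
grip_width: 0.0323
clock: 21.18
position: [0.555, 0.0951, 0.0907]
tool_rot: [-3.141, -0.001, 1.795]
force: [-1.1, 0.5, -0.8]
grip_width: 0.0321
now [0.5551 0.0954 0.0909] [-1.7998e+02 -2.0000e-02  1.0288e+02] w 0.0323 F [-0.3 -0.2 -0.8] t 21.27
[[-0.05,0.01,0.82,0,0,0],[-0.056,0.012,0.816,0,-0.0001,-0.0003],[0,0,0.16,0,0,0],[0,0,0.16,0,0,0],[0,0,0.16,0,0,0],[0,0,0.16,0,0,0]]
```

View pics/b2.png

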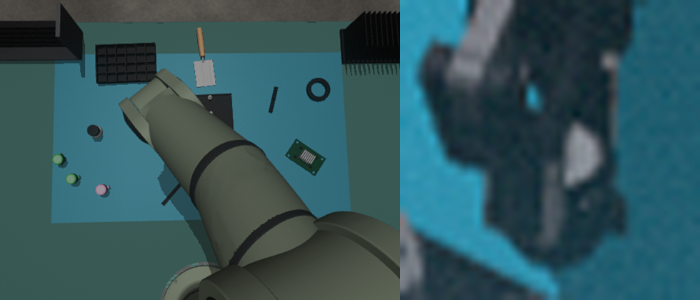

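```bash
python3 -m handwheel '[[-0.05,0.01,0.82,0,0,0],[-0.05,0.01,0.82,0,0,0],[0,0,0.16,0,0,0],[0,0,0.16,0,0,0],[0,0,0.16,0,0,0],[0,0,0.16,0,0,0],[0,0,0,0,0,0]]'
python3 -m handwheel '[[0,0,0.06,0,0,0],[0,0,0.06,0,0,0],[0,0,0,0,0,0]]'
```

```text
clock: 22.15
position: [0.5564, 0.0922, 0.034]
tool_rot: [-3.141, -0.0, 1.795]
force: [-0.5, -0.9, -0.6]
grip_width: 0.0324
clock: 22.52
position: [0.5566, 0.0923, 0.0312]
tool_rot: [3.141, 0.0, 1.795]
force: [-0.4, -1.1, 3.0]
grip_width: 0.0325
```

```bash
python3 -m handwheel '[[0,0,0.02,0,0,0],[0,0,0,0,0,0]]'
python3 -m handwheel '[[0,0,0,0,0,-0.005],[0,0,0,0,0,0]]'
python3 -m handwheel '[[0,0,0,0,0,-0.005],[0,0,0,0,0,0]]'
python3 -m handwheel '[[0,0,0,0,0,-0.005],[0,0,0,0,0,0]]'
```

```text
clock: 22.78
position: [0.5567, 0.0923, 0.0309]
tool_rot: [3.141, 0.0, 1.795]
force: [-1.2, -0.8, 6.7]
grip_width: 0.0322
clock: 23.02
position: [0.5568, 0.0923, 0.031]
tool_rot: [3.141, 0.0, 1.826]
force: [-1.1, -0.3, 9.1]
grip_width: 0.0324
clock: 23.28
position: [0.5569, 0.0924, 0.0311]
tool_rot: [3.141, 0.0, 1.858]
force: [-1.9, -0.8, 9.9]
grip_width: 0.0324
clock: 23.52
position: [0.5569, 0.0924, 0.0311]
tool_rot: [3.14, 0.0, 1.889]
force: [-0.4, -1.3, 10.4]
grip_width: 0.0319
```

```bash
python3 -m handwheel '[[0,0,0,0,0,0.01],[0,0,0,0,0,0.009],[0,0,0,0,0,0]]'
python3 -m handwheel '[[0,0,0,0,0,0.005],[0,0,0,0,0,0]]'
python3 -m handwheel '[[0,0,0,0,0,0.005],[0,0,0,0,0,0]]'
python3 -m handwheel '[[0,0,0,0,0,0.005],[0,0,0,0,0,0]]'
python3 -m handwheel '[[0,0,0,0,0,0.005],[0,0,0,0,0,0]]'
```

```text
clock: 23.9
position: [0.5568, 0.0925, 0.0308]
tool_rot: [3.141, -0.0, 1.77]
force: [1.4, 1.3, 2.4]
grip_width: 0.0322
clock: 24.15
position: [0.5564, 0.0922, 0.0304]
tool_rot: [-3.141, 0.0, 1.738]
force: [0.8, 1.0, 0.7]
grip_width: 0.0324
clock: 24.4
position: [0.5562, 0.0921, 0.0304]
tool_rot: [-3.141, 0.0, 1.706]
force: [0.2, -0.3, -0.9]
grip_width: 0.0321
clock: 24.65
position: [0.5564, 0.0922, 0.0305]
tool_rot: [-3.142, 0.0, 1.675]
force: [0.2, 0.6, -0.8]
grip_width: 0.0323
clock: 24.9
position: [0.5565, 0.0923, 0.0306]
tool_rot: [3.142, 0.0, 1.643]
force: [-0.3, 0.5, -0.1]
grip_width: 0.0326
```

```bash
python3 -m handwheel '[[0,0,0,0,0,-0.005],[0,0,0,0,0,-0.005],[0,0,0.04,0,0,0],[0,0,0,0,0,0]]'
python3 -c "
from workcell import bot;o=bot.observe();print(o['moment'])"
python3 -m handwheel '[[0,0,0.04,0,0,0],[0,0,0,0,0,0]]'
```

```text
clock: 25.4
position: [0.5564, 0.0922, 0.0294]
tool_rot: [-3.141, -0.0, 1.706]
force: [-0.0, -0.2, -0.3]
grip_width: 0.0326
[ 0.00507343  0.00214901 -0.00821225]
clock: 25.65
position: [0.5564, 0.0922, 0.0285]
tool_rot: [-3.141, 0.0, 1.707]
force: [0.4, 1.1, 0.3]
grip_width: 0.0324
```

It is dropping into the slots, so I continue down.

```bash
python3 -m handwheel '[[0,0,0.05,0,0,0],[0,0,0.05,0,0,0],[0,0,0,0,0,0]]'
python3 -m handwheel '[[0,0,0.05,0,0,0],[0,0,0.05,0,0,0],[0,0,0,0,0,0]]'
python3 -m handwheel '[[0,0,0.03,0,0,0],[0,0,0,0,0,0]]'
```

```text
clock: 26.02
position: [0.5564, 0.0922, 0.0259]
tool_rot: [-3.141, 0.0, 1.707]
force: [-0.4, 0.5, -0.1]
grip_width: 0.0323
clock: 26.4
position: [0.5565, 0.0922, 0.0235]
tool_rot: [-3.142, -0.0, 1.707]
force: [-0.3, -0.0, -0.7]
grip_width: 0.0325
clock: 26.65
position: [0.5565, 0.0923, 0.0233]
tool_rot: [3.141, 0.0, 1.707]
force: [-4.0, -0.9, 11.5]
grip_width: 0.0322
```

```bash
python3 -m handwheel '[[0,0,-0.02,0,0,0],[0,0,0,0,0,0],[0,0,0,0,0,0],[0,0,0,0,0,0]]' -0.4
python3 -m handwheel '[[0,0,-0.4,0,0,0],[0,0,-0.6,0,0,0],[0,0,-0.9,0,0,0],[0,0,-0.9,0,0,0],[0,0,-0.9,0,0,0]]'
python3 plan.py .46,-.12,.15,75 .46,-.22,.15,55
```

```text
clock: 27.15
position: [0.5564, 0.0922, 0.0232]
tool_rot: [-3.141, -0.0, 1.707]
force: [-0.8, -0.4, 1.3]
grip_width: 0.0597
clock: 27.78
position: [0.5566, 0.0922, 0.1177]
tool_rot: [3.141, -0.0, 1.707]
force: [1.2, 0.6, 0.2]
grip_width: 0.0597
now [0.5566 0.0922 0.1177] [179.95  -0.    97.78] w 0.0597 F [1.2 0.6 0.2] t 27.77
[[-0.79,-0.5,-0.13,0,0,0.006],[-0.81,-0.47,-0.13,0,0,0.006],[-0.82,-0.44,-0.13,0,0,0.006],[-0.84,-0.4,-0.13,0,0,0.006],[-0.85,-0.37,-0.13,0,0,0.007],[-0.87,-0.34,-0.13,0,0,0.006],[-0.88,-0.3,-0.13,0,0,0.007],[-0.9,-0.26,-0.13,0,0,0.006]]
[[-0.9,-0.23,-0.13,0,0,0.007],[-0.918,-0.191,-0.126,0.0001,-0.0001,0.0063],[-0.77,0.21,0,0,0,0.011],[-0.76,0.26,0,0,0,0.011],[-0.74,0.31,0,0,0,0.011],[-0.71,0.36,0,0,0,0.011],[-0.687,0.41,0.001,0,0,0.0115]]
```

```bash
python3 -m handwheel '[[-0.79,-0.5,-0.13,0,0,0.006],[-0.81,-0.47,-0.13,0,0,0.006],[-0.82,-0.44,-0.13,0,0,0.006],[-0.84,-0.4,-0.13,0,0,0.006],[-0.85,-0.37,-0.13,0,0,0.007],[-0.87,-0.34,-0.13,0,0,0.006],[-0.88,-0.3,-0.13,0,0,0.007],[-0.9,-0.26,-0.13,0,0,0.006]]' -1
python3 -m handwheel '[[-0.9,-0.23,-0.13,0,0,0.007],[-0.92,-0.19,-0.13,0,0,0.006],[-0.77,0.21,0,0,0,0.011],[-0.76,0.26,0,0,0,0.011],[-0.74,0.31,0,0,0,0.011],[-0.71,0.36,0,0,0,0.011],[-0.69,0.41,0,0,0,0.011]]'
python3 - <<'E'
from fit import *
t=bot.grab_frame("top"); s=bot.grab_frame("scene")
np.savez("fr.npz",**{k+"_"+n:f[k] for n,f in(("t",t),("s",s)) for k in("pixels","vertical_fov","cx","cy","R","t")})
cv2.imwrite("pics/c1.png",np.hstack([cv2.resize(t["pixels"],(400,300)),cv2.resize(s["pixels"],(400,300))]))
a=cv2.resize(rect(t,(.62,.02),.15,.025,2500),(600,600)); cv2.imwrite("pics/c2.png",a)
x0,y0,im=crop(s,[[.6,.02,.02]],50); cv2.imwrite("pics/c3.png",im)
E
```

```text
clock: 28.78
position: [0.4783, -0.079, 0.1419]
tool_rot: [-3.141, 0.0, 1.389]
force: [0.3, -0.6, -0.4]
grip_width: 0.0855
clock: 29.65
position: [0.4601, -0.2213, 0.1482]
tool_rot: [-3.141, -0.0, 0.961]
force: [-0.3, 0.3, 0.1]
grip_width: 0.0852
```

View pics/c1.png

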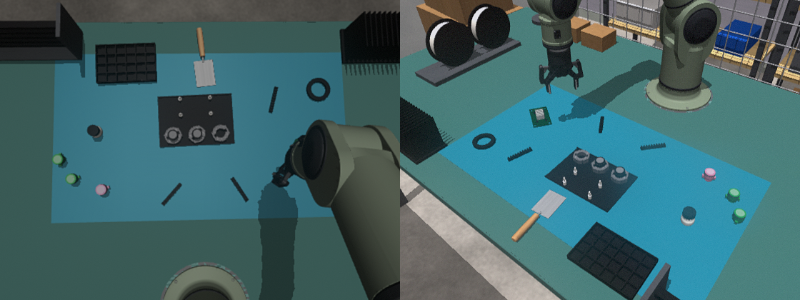

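View pics/c2.png

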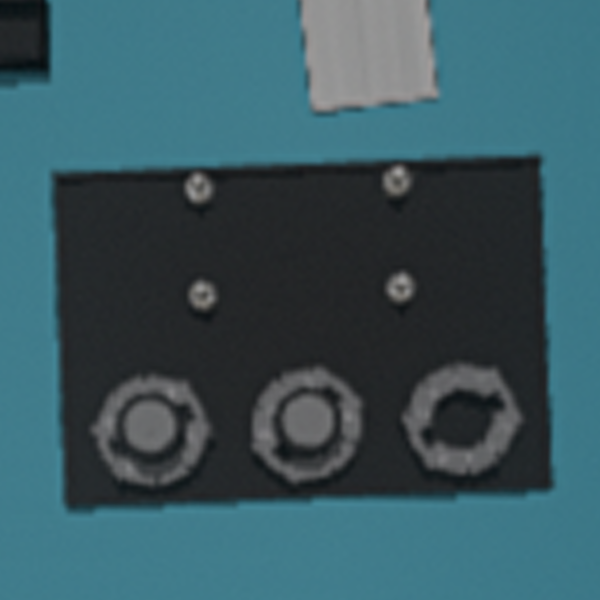

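View pics/c3.png

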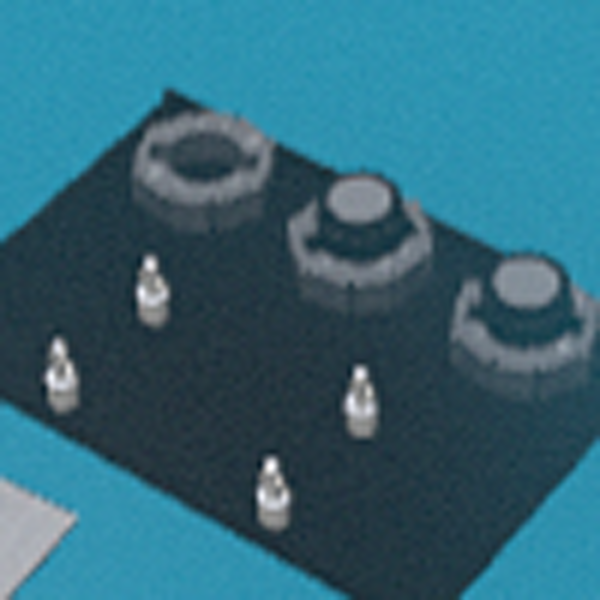

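Both cells look home: in the scene crop the heads at (358,225) and (525,305) sit low on their rims. Now I measure deck, cell heights and board.

```bash
cat > deck.py <<'E'
from fit import *
def ld(n,fn="fr.npz"):
    z=np.load(fn); return {k:z[k+"_"+n] for k in("pixels","vertical_fov","cx","cy","R","t")}
def deckfit(f,u0=(.658,.0205,.0365)):
    F=f; c=pj(f,[[u0[0],u0[1],.02]])[0]; h=50; x0,y0=np.round(c-h).astype(int)
    im=cv2.resize(f["pixels"][y0:y0+2*h,x0:x0+2*h],None,fx=S,fy=S,interpolation=cv2.INTER_CUBIC)
    g=im.min(-1).astype(np.float32)
    # only near the standoffs
    def model(u):
        m=np.zeros(g.shape,np.uint8); k,s=np.cos(u[2]),np.sin(u[2])
        for a in(-.027,.027):
            for b in(-.05,.05):
                q=(u[0]+k*a-s*b,u[1]+s*a+k*b)
                hullmask(f,np.r_[circ(q,.006,.016),circ(q,.006,.005)],x0,y0,g.shape,200,m)
                hullmask(f,np.r_[circ(q,.0028,.016),circ(q,.0028,.031),circ(q,.0012,.034)],x0,y0,g.shape,255,m)
                hullmask(f,np.array([[q[0]+k*i*.002-s*j,q[1]+s*i*.002+k*j,.016+z] for i in(-1,1) for j,z in((.006,.004),(-.006,.004),(.0028,.015),(-.0028,.015))]),x0,y0,g.shape,255,m)
        return m
    M=cv2.dilate(model(u0),np.ones((31,31)))>0
    gg=np.clip(g-45,0,60)
    A=gg[M]; A=(A-A.mean())/A.std()
    def fn(w):
        B=cv2.GaussianBlur(model((w[0]/100,w[1]/100,w[2])),(0,0),3).astype(np.float32)[M]; B=(B-B.mean())/B.std(); return -(A*B).mean()
    w=[u0[0]*100,u0[1]*100,u0[2]]
    r=minimize(fn,w,method="Nelder-Mead",options=dict(initial_simplex=[w,[w[0]+.4,*w[1:]],[w[0],w[1]+.4,w[2]],[*w[:2],w[2]+.05]]))
    v=r.x/[100,100,1]; ov=im.copy(); cs,_=cv2.findContours((model(v)>127).astype(np.uint8),0,1); cv2.drawContours(ov,cs,-1,(0,0,255),1)
    return v,r.fun,ov
E
python3 - <<'E'
from deck import *
t,s=ld("t"),ld("s"); o=[]
for f in(t,s):
    v,e,ov=deckfit(f); print("deck",v.round(4),np.degrees(v[2]).round(2),round(e,3)); o.append(cv2.resize(ov,(400,400)))
cv2.imwrite("pics/d1.png",np.hstack(o))
for c in((.5587,.0166),(.5557,.0946)):
    ps=[]
    for f,a,b in((t,60,75),(s,95,85)):
        x0,y0,im=crop(f,[[*c,.039]],6); g=cv2.cvtColor(im,cv2.COLOR_BGR2HSV); m=((g[...,1]<a)&(g[...,2]>b)).astype(np.uint8)
        m=cv2.erode(m,np.ones((5,5))); n,l,st,ce=cv2.connectedComponentsWithStats(m); k=l[36,36] or 1+np.argmax(st[1:,4]); ps.append((ce[k]+.5)/S-.5+[x0,y0])
    print("glass tri",tri([t,s],ps).round(4))
im=rect(s,(.476,-.3456),.09,.003,2000); cv2.imwrite("pics/d2.png",cv2.resize(im,(400,400)))
E
```

```text
deck [0.654  0.0202 0.0388] 2.22 -0.919
deck [0.6536 0.0193 0.0366] 2.1 -0.942
glass tri [0.558  0.0159 0.04  ]
glass tri [0.5554 0.0938 0.0401]
```

View pics/d1.png

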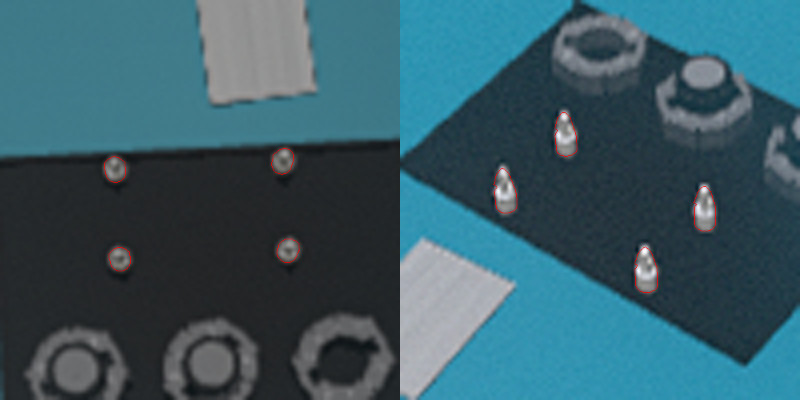

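View pics/d2.png

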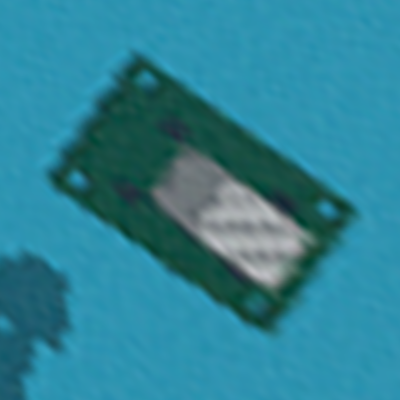

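```bash
python3 plan.py .479,-.346,.09,54.6 .479,-.346,.008,54.6,16
```

```text
now [ 0.4598 -0.2225  0.1481] [1.7999e+02 4.0000e-02 5.4960e+01] w 0.0856 F [-0.3  0.8  0.1] t 29.75
[[-0.6,0.58,0.39,0,0,0],[-0.6,0.58,0.39,0,0,0],[-0.6,0.58,0.39,0,0,0],[-0.6,0.57,0.39,0,0,0],[-0.6,0.58,0.38,0,0,0],[-0.602,0.573,0.388,0,0.0001,0.001],[0,0,0.55,0,0,0],[0,0,0.55,0,0,0]]
[[0,0,0.55,0,0,0],[0,0,0.54,0,0,0],[0,0,0.55,0,0,0],[0,-0.001,0.54,0,0,0]]
```

```bash
python3 -m handwheel '[[-0.6,0.58,0.39,0,0,0],[-0.6,0.58,0.39,0,0,0],[-0.6,0.58,0.39,0,0,0],[-0.6,0.57,0.39,0,0,0],[-0.6,0.58,0.38,0,0,0],[-0.6,0.57,0.39,0,0,0.001],[0,0,0,0,0,0],[0,0,0,0,0,0]]'
python3 - <<'E'
from h import *
t=bot.grab_frame("top"); s=bot.grab_frame("scene")
cv2.imwrite("pics/e1.png",np.hstack([cv2.resize(t["pixels"][150:300,350:550],(400,300)),cv2.resize(s["pixels"][90:195,130:270],(400,300),interpolation=cv2.INTER_CUBIC)]))
E
python3 plan.py .479,-.346,.008,54.6,16
```

```text
clock: 30.75
position: [0.4801, -0.3431, 0.09]
tool_rot: [-3.141, -0.0, 0.959]
force: [-0.6, 0.6, 0.2]
grip_width: 0.0854
now [ 0.4802 -0.3429  0.0903] [ 1.7998e+02 -1.0000e-02  5.4990e+01] w 0.0852 F [ 0.3  0.8 -0.3] t 30.85
[[-0.02,0.01,0.55,0,0,0],[-0.02,0,0.55,0,0,0],[-0.02,0.01,0.55,0,0,0],[-0.02,0,0.55,0,0,0],[-0.03,0.01,0.55,0,0,0.001],[-0.021,0.002,0.543,0,0,0.0001]]
```

View pics/e1.png

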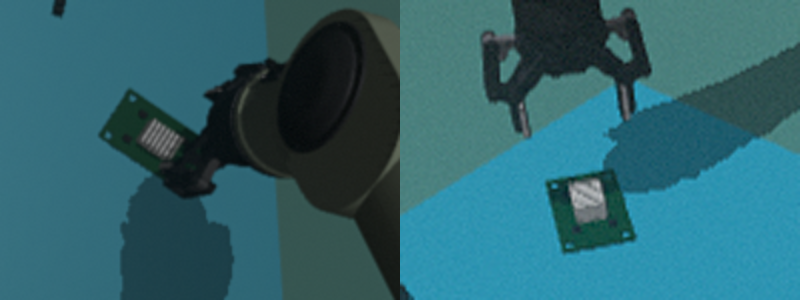

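```bash
python3 -m handwheel '[[-0.04,0.01,0.55,0,0,0],[-0.03,0.01,0.55,0,0,0],[-0.02,0.01,0.55,0,0,0.001],[0,0,0.3,0,0,0],[0,0,0,0,0,0]]'
python3 - <<'E'
from h import *
t=bot.grab_frame("top"); s=bot.grab_frame("scene")
cv2.imwrite("pics/e2.png",np.hstack([cv2.resize(t["pixels"][180:255,380:480],(400,300),interpolation=cv2.INTER_CUBIC),cv2.resize(s["pixels"][115:190,150:250],(400,300),interpolation=cv2.INTER_CUBIC)]))
E
python3 plan.py .479,-.346,.008,54.6,16
```

```text
clock: 31.48
position: [0.479, -0.3453, 0.0406]
tool_rot: [-3.141, -0.0, 0.953]
force: [-0.3, -0.2, 0.4]
grip_width: 0.0853
now [ 0.4794 -0.3456  0.0415] [179.99  -0.    54.58] w 0.0854 F [0.7 0.2 0.1] t 31.57
[[-0.01,0,0.45,0,0,0],[-0.01,0,0.44,0,0,0],[-0.002,-0.005,0.449,0,0,0]]
```

View pics/e2.png

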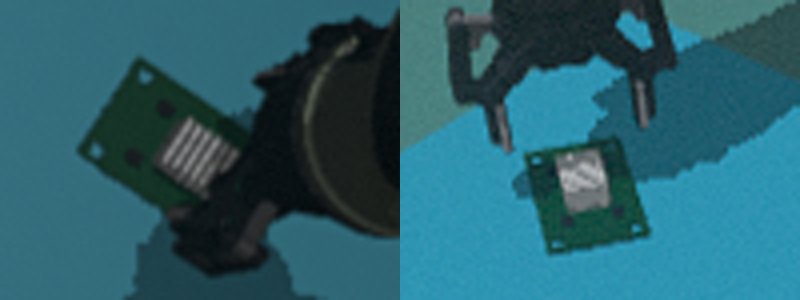

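```bash
python3 -m handwheel '[[-0.01,0,0.45,0,0,0],[0,0,0.44,0,0,0],[0,0,0.45,0,0,0],[0,0,0,0,0,0]]'
python3 -m handwheel '[[0,0,0,0,0,0],[0,0,0,0,0,0],[0,0,0,0,0,0],[0,0,0,0,0,0],[0,0,0,0,0,0],[0,0,0,0,0,0],[0,0,0,0,0,0]]' 1 60
python3 -m handwheel '[[0,0,-0.1,0,0,0],[0,0,-0.4,0,0,0],[0,0,-0.8,0,0,0],[0,0,-0.8,0,0,0],[0,0,-0.8,0,0,0],[0,0,-0.6,0,0,0],[0,0,0,0,0,0]]'
python3 plan.py .6543,.0203,.10,92.15
```

```text
clock: 32.08
position: [0.4786, -0.3454, 0.0066]
tool_rot: [-3.14, 0.0, 0.953]
force: [-1.0, -0.0, -0.0]
grip_width: 0.0857
clock: 32.95
position: [0.4793, -0.346, 0.0083]
tool_rot: [3.141, 0.0, 0.953]
force: [-1.9, 1.3, 7.1]
grip_width: 0.0283
clock: 33.83
position: [0.4796, -0.3462, 0.0966]
tool_rot: [3.14, -0.0, 0.952]
force: [-0.5, -0.1, -1.2]
grip_width: 0.0285
now [ 0.4796 -0.3462  0.0966] [179.89  -0.    54.57] w 0.0285 F [-0.5 -0.1 -1.2] t 33.83
[[0.94,-0.16,-0.01,0,0,-0.006],[0.95,-0.13,-0.01,0,0,-0.006],[0.95,-0.09,-0.01,0,0,-0.006],[0.95,-0.06,-0.01,0,0,-0.006],[0.96,-0.02,-0.01,0,0,-0.006],[0.96,0.01,-0.01,0,0,-0.006],[0.95,0.05,-0.01,0,0,-0.006],[0.95,0.09,-0.01,0,0,-0.006]]
[[0.95,0.12,-0.01,0,0,-0.006],[0.94,0.16,-0.01,0,0,-0.006],[0.94,0.19,-0.01,0,0,-0.006],[0.93,0.23,-0.01,0,0,-0.006],[0.92,0.26,0,0,0,-0.006],[0.91,0.3,-0.01,0,0,-0.007],[0.89,0.33,0,0,0,-0.006],[0.88,0.37,-0.01,0,0,-0.007]]
[[0.857,0.41,0,0.0003,0.0002,-0.0064]]
```

```bash
python3 -m handwheel '[[0.94,-0.16,-0.01,0,0,-0.006],[0.95,-0.13,-0.01,0,0,-0.006],[0.95,-0.09,-0.01,0,0,-0.006],[0.95,-0.06,-0.01,0,0,-0.006],[0.96,-0.02,-0.01,0,0,-0.006],[0.96,0.01,-0.01,0,0,-0.006],[0.95,0.05,-0.01,0,0,-0.006],[0.95,0.09,-0.01,0,0,-0.006]]'
python3 -m handwheel '[[0.95,0.12,-0.01,0,0,-0.006],[0.94,0.16,-0.01,0,0,-0.006],[0.94,0.19,-0.01,0,0,-0.006],[0.93,0.23,-0.01,0,0,-0.006],[0.92,0.26,0,0,0,-0.006],[0.91,0.3,-0.01,0,0,-0.007],[0.89,0.33,0,0,0,-0.006],[0.88,0.37,-0.01,0,0,-0.007]]'
python3 -m handwheel '[[0.86,0.41,0,0,0,-0.006],[0,0,0,0,0,0],[0,0,0,0,0,0]]'
python3 plan.py .6543,.0203,.055,92.15
```

```text
clock: 34.83
position: [0.5622, -0.1719, 0.0974]
tool_rot: [3.142, -0.0, 1.257]
force: [0.7, 0.1, -1.8]
grip_width: 0.0287
clock: 35.83
position: [0.6441, 0.0007, 0.0988]
tool_rot: [-3.142, -0.0, 1.571]
force: [0.3, 0.7, -1.5]
grip_width: 0.0287
clock: 36.2
position: [0.6538, 0.0206, 0.0986]
tool_rot: [-3.141, 0.0, 1.606]
force: [0.5, -0.1, -1.4]
grip_width: 0.0289
now [0.6538 0.0206 0.0986] [-1.7998e+02  2.0000e-02  9.2020e+01] w 0.0289 F [ 0.5 -0.1 -1.4] t 36.2
[[-0.01,0.01,0.87,0,0,0],[-0.001,0.012,0.874,-0.0001,0.0001,-0.0004]]
```

```bash
python3 -m handwheel '[[-0.01,0.02,0.8,0,0,0],[0,0,0.8,0,0,0],[0,0,0.15,0,0,0],[0,0,0,0,0,0]]'
python3 - <<'E'
from fit import *
t=bot.grab_frame("top"); s=bot.grab_frame("scene"); o=bot.observe(); print(o["position"].round(4),np.degrees(o["tool_rot"]).round(2))
np.savez("fr2.npz",**{k+"_"+n:f[k] for n,f in(("t",t),("s",s)) for k in("pixels","vertical_fov","cx","cy","R","t")})
cv2.imwrite("pics/f1.png",np.hstack([cv2.resize(t["pixels"][90:210,200:360],(400,300)),cv2.resize(s["pixels"][200:305,200:340],(400,300),interpolation=cv2.INTER_CUBIC)]))
x0,y0,im=crop(s,[[.654,.02,.045]],45); cv2.imwrite("pics/f2.png",cv2.resize(im,(600,600))); print(x0,y0)
E
```

```text
clock: 36.7
position: [0.6541, 0.0205, 0.0546]
tool_rot: [-3.141, -0.0, 1.606]
force: [-0.7, 0.2, -1.1]
grip_width: 0.0284
[0.6546 0.0206 0.0555] [ 1.7996e+02 -1.0000e-02  9.2020e+01]
209 202
```

View pics/f1.png

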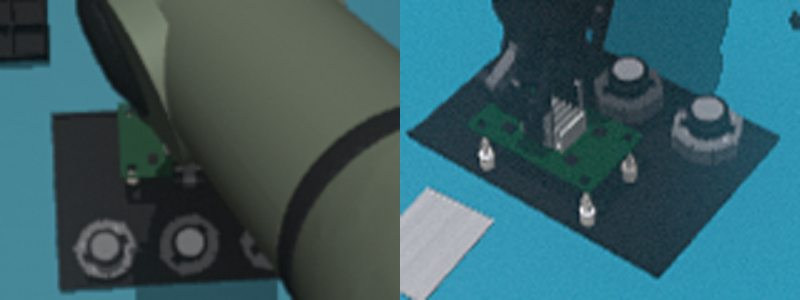

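View pics/f2.png

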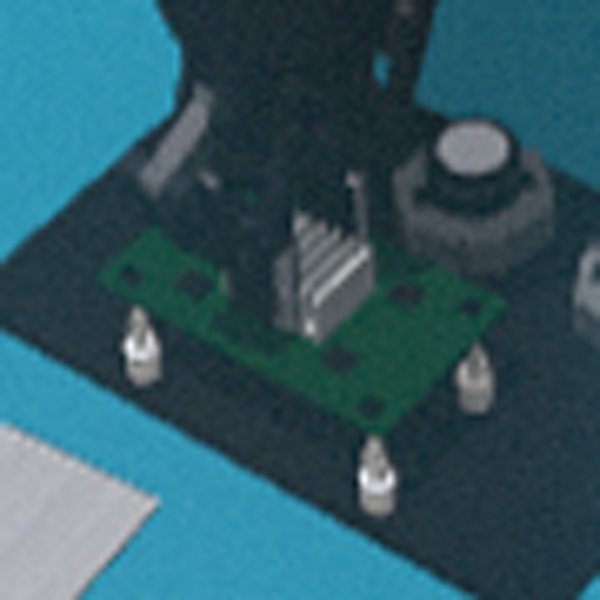

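```bash
cat > brd.py <<'E'
from deck import *
def boardfit(f,z0,u0,h=45):
    """board pose from the green outline + holes, underside height z0"""
    c=pj(f,[[u0[0],u0[1],z0]])[0]; x0,y0=np.round(c-h).astype(int)
    im=cv2.resize(f["pixels"][y0:y0+2*h,x0:x0+2*h],None,fx=S,fy=S,interpolation=cv2.INTER_CUBIC).astype(np.float32)
    G=np.clip(im[...,1]-.5*im[...,0]-.5*im[...,2],-5,45); G=cv2.GaussianBlur(G,(0,0),2)
    def pts(u,xs,ys,z):
        k,s=np.cos(u[2]),np.sin(u[2]); P=np.array([[u[0]+k*a-s*b,u[1]+s*a+k*b,z] for a in xs for b in ys]); return P
    def model(u):
        m=np.zeros(G.shape,np.uint8)
        hullmask(f,np.r_[pts(u,(-.035,.035),(-.06,.06),z0),pts(u,(-.035,.035),(-.06,.06),z0+.003)],x0,y0,G.shape,255,m)
        for a in(-.027,.027):
            for b in(-.05,.05): hullmask(f,pts(u,(a-.004,a+.004),(b-.004,b+.004),z0+.002),x0,y0,G.shape,0,m)
        return m
    return im,G,model,x0,y0
E
python3 - <<'E'
from brd import *
s=ld("s","fr2.npz")
for z0 in(.0472,):
    g=s["pixels"].astype(np.float32).mean(-1)
    x0,y0=209,202
    d=(.6536,.0193,.0372); k,sn=np.cos(d[2]),np.sin(d[2])
    for p,(a,b) in(((131,275),(.027,-.05)),((470,306),(-.027,.05)),((371,404),(.027,.05))):
        q=np.array(p)/600*90+[x0,y0]-.5
        qi=np.round(q).astype(int); w=cv2.resize(g[qi[1]-3:qi[1]+4,qi[0]-3:qi[0]+4],None,fx=6,fy=6,interpolation=cv2.INTER_CUBIC)
        th=(w.min()+np.median(w))/2; m=(w<th).astype(np.uint8); n,l,st,ce=cv2.connectedComponentsWithStats(m); kk=1+np.argmax(st[1:,4]); qq=(ce[kk]+.5)/6-.5+qi-3
        X=bp(s,qq,z0+.0022); P=np.array([d[0]+k*a-sn*b,d[1]+sn*a+k*b]); e=X[:2]-P
        print(q.round(1),qq.round(1),X.round(4),"post",P.round(4),"err mm (world)",(e*1000).round(2))
# whole-outline overlay
im,G,model,x0,y0=boardfit(s,.0472,(.6536,.0193,.0372))
vis=np.zeros(G.shape,bool); 
best=None
def fn(w):
    m=cv2.GaussianBlur(model((w[0]/100,w[1]/100,w[2])),(0,0),3).astype(np.float32)/255
    return np.abs(m-np.clip((G-4)/12,0,1))[G.shape[0]*4//10:].sum()
w=[65.36,1.93,.0372]
r=minimize(fn,w,method="Nelder-Mead",options=dict(initial_simplex=[w,[w[0]+.4,*w[1:]],[w[0],w[1]+.4,w[2]],[*w[:2],w[2]+.05]]))
print("outline fit",r.x,r.fun)
ov=im.astype(np.uint8).copy(); v=r.x/[100,100,1]; cs,_=cv2.findContours((model(v)>127).astype(np.uint8),cv2.RETR_LIST,1); cv2.drawContours(ov,cs,-1,(0,0,255),1); cv2.imwrite("pics/g1.png",ov)
E
```

```text
[228.2 242.8] [227.8 242.1] [ 0.6807 -0.0332  0.0494] post [ 0.6824 -0.0297] err mm (world) [-1.74 -3.54]
[279.  247.4] [279.  247.7] [0.6252 0.0674 0.0494] post [0.6248 0.0683] err mm (world) [ 0.44 -0.9 ]
[264.2 262.1] [264.2 262.5] [0.678  0.0691 0.0494] post [0.6787 0.0703] err mm (world) [-0.68 -1.21]
outline fit [6.53829799e+01 1.84347182e+00 4.17007126e-02] 60335.1953125
```

View pics/g1.png

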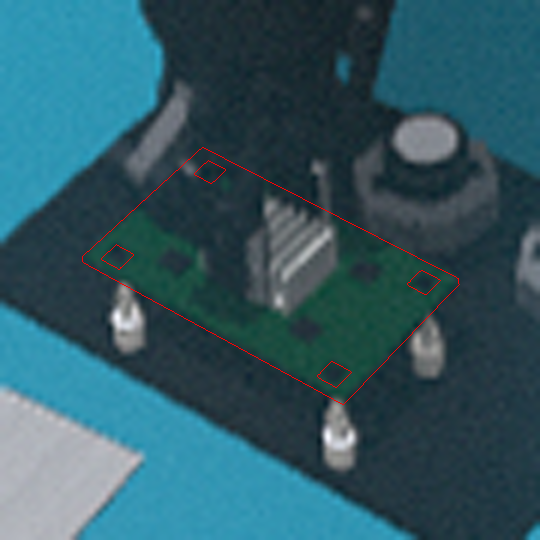

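```bash
python3 -m handwheel '[[0.025,0.01,0.25,0,0,0],[0,0,0.2,0,0,0],[0,0,0.08,0,0,0],[0,0,0,0,0,0]]'
python3 -m handwheel '[[0,0,0.04,0,0,0],[0,0,0.04,0,0,0],[0,0,0,0,0,0]]'
python3 plan.py .6543,.0212,.038,92.15
```

```text
clock: 37.3
position: [0.6544, 0.0212, 0.0416]
tool_rot: [-3.141, -0.0, 1.606]
force: [0.5, 0.6, -0.5]
grip_width: 0.0285
clock: 37.67
position: [0.6545, 0.0212, 0.0398]
tool_rot: [-3.142, -0.0, 1.606]
force: [-0.5, 0.0, -0.9]
grip_width: 0.028
now [0.6545 0.0212 0.0398] [-180.     -0.     92.02] w 0.028 F [-0.5  0.  -0.9] t 37.67
[[0.002,-0.009,0.071,0,0,-0.0004]]
```

```bash
python3 -m handwheel '[[0,0,0.05,0,0,0],[0,0,0.05,0,0,0],[0,0,0,0,0,0]]'
python3 - <<'E'
from fit import *
t=bot.grab_frame("top"); s=bot.grab_frame("scene"); o=bot.observe(); print(o["position"].round(4),o["force"].round(1),o["moment"].round(2))
x0,y0,im=crop(s,[[.654,.02,.045]],40); cv2.imwrite("pics/f3.png",cv2.resize(im,(600,600)))
E
```

```text
clock: 38.05
position: [0.6544, 0.0212, 0.0371]
tool_rot: [-3.141, -0.0, 1.606]
force: [0.1, -1.1, -1.0]
grip_width: 0.0285
[0.6545 0.0212 0.0373] [-0.5  0.4 -1.4] [0.02 0.06 0.06]
```

View pics/f3.png

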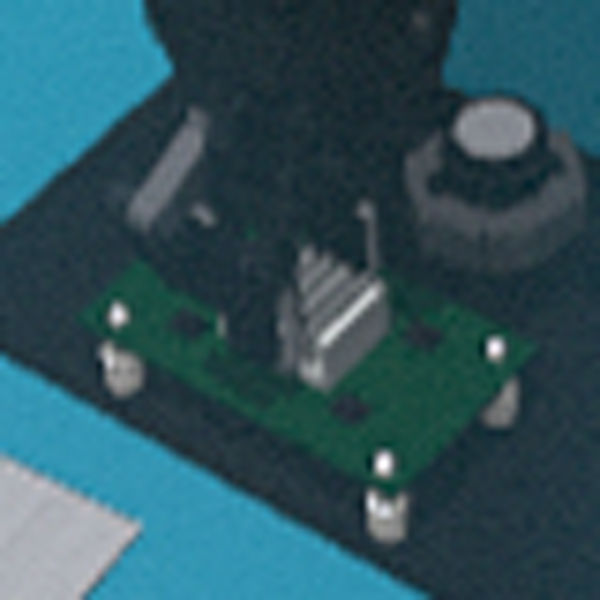

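The white tips show through three visible holes at (118,315), (495,348) and (383,463). Pressing down.

```bash
python3 -m handwheel '[[0,0,0.05,0,0,0],[0,0,0.05,0,0,0],[0,0,0,0,0,0]]' 1 100
python3 -m handwheel '[[0,0,0.05,0,0,0],[0,0,0.05,0,0,0],[0,0,0,0,0,0]]'
python3 -m handwheel '[[0,0,0.05,0,0,0],[0,0,0,0,0,0]]'
```

```text
clock: 38.52
position: [0.6544, 0.0211, 0.0347]
tool_rot: [-3.141, 0.0, 1.606]
force: [-0.2, -0.8, -0.5]
grip_width: 0.0271
clock: 38.9
position: [0.655, 0.0212, 0.033]
tool_rot: [3.141, 0.0, 1.606]
force: [-2.6, -1.5, 9.5]
grip_width: 0.0272
clock: 39.15
position: [0.6552, 0.0212, 0.0322]
tool_rot: [3.14, 0.0, 1.606]
force: [-2.2, -1.4, 15.1]
grip_width: 0.0273
```

```bash
python3 -m handwheel '[[0,0,0.05,0,0,0],[0,0,0,0,0,0]]'
python3 -m handwheel '[[0,0,0.05,0,0,0],[0,0,0,0,0,0]]'
python3 -m handwheel '[[0,0,0.05,0,0,0],[0,0,0,0,0,0]]'
```

```text
clock: 39.4
position: [0.6554, 0.0213, 0.0315]
tool_rot: [3.139, 0.0, 1.606]
force: [-5.6, -1.1, 22.8]
grip_width: 0.0275
clock: 39.65
position: [0.6555, 0.0213, 0.0307]
tool_rot: [3.139, 0.0, 1.606]
force: [-6.7, -1.8, 28.6]
grip_width: 0.0276
clock: 39.9
position: [0.6556, 0.0213, 0.0299]
tool_rot: [3.139, 0.0, 1.606]
force: [-9.1, -2.2, 36.3]
grip_width: 0.0276
```

```bash
python3 -m handwheel '[[0,0,-0.05,0,0,0],[0,0,0,0,0,0],[0,0,0,0,0,0],[0,0,0,0,0,0]]' -0.5
python3 -m handwheel '[[0,0,-0.4,0,0,0],[0,0,-0.6,0,0,0],[0,0,-0.9,0,0,0],[0,0,-0.9,0,0,0],[0,0,0,0,0,0]]'
python3 - <<'E'
from fit import *
t=bot.grab_frame("top"); s=bot.grab_frame("scene"); o=bot.observe(); print(o["position"].round(4),o["force"].round(1),o["moment"].round(2))
x0,y0,im=crop(s,[[.654,.02,.03]],40); a=cv2.resize(im,(500,500))
x0,y0,im=crop(t,[[.62,.02,.03]],50); cv2.imwrite("pics/f4.png",np.hstack([a,cv2.resize(im,(300,300)).repeat(1,0) if 0 else cv2.copyMakeBorder(cv2.resize(im,(300,300)),0,200,0,0,cv2.BORDER_CONSTANT)]))
E
```

```text
clock: 40.4
position: [0.6544, 0.0212, 0.0283]
tool_rot: [-3.141, -0.0, 1.606]
force: [0.5, 0.1, -0.8]
grip_width: 0.0641
clock: 41.02
position: [0.6558, 0.0212, 0.1016]
tool_rot: [3.138, 0.0, 1.606]
force: [0.1, -0.0, -0.7]
grip_width: 0.0643
[0.6546 0.021  0.0992] [-0.5  0.2  0.8] [-0.03  0.02  0.04]
```

View pics/f4.png

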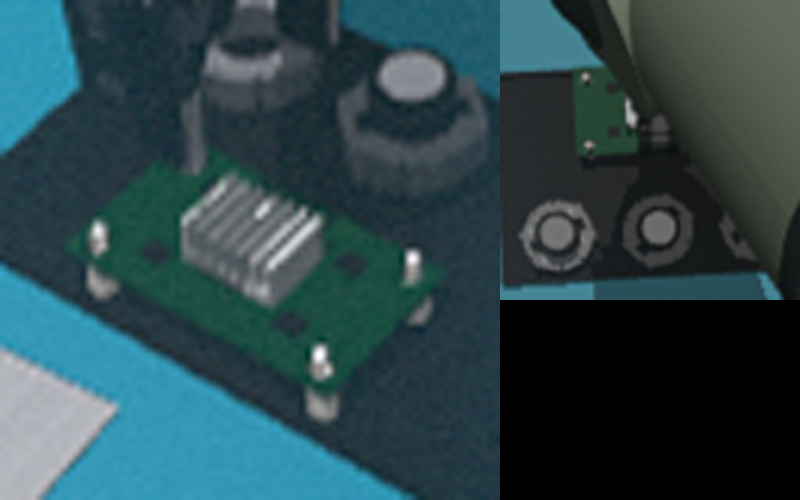

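```bash
python3 plan.py .6524,.0703,.055,92.15
```

```text
now [0.6546 0.021  0.0992] [1.7996e+02 1.0000e-02 9.2010e+01] w 0.064 F [-0.5  0.2  0.8] t 41.12
[[0.66,-0.01,0.59,0,0,0],[0.66,-0.01,0.59,0,0,0],[0.653,-0.001,0.587,0.0001,0,-0.0004]]
```

```bash
python3 -m handwheel '[[0.66,-0.01,0,0,0,0],[0.66,-0.01,0,0,0,0],[0.65,0,0,0,0,0],[0,0,0.6,0,0,0],[0,0,0.6,0,0,0],[0,0,0.57,0,0,0],[0,0,0,0,0,0]]' 1 40
python3 -m handwheel '[[0,0,0.3,0,0,0],[0,0,0.3,0,0,0],[0,0,0,0,0,0]]'
python3 -m handwheel '[[0,0,0.12,0,0,0],[0,0,0.12,0,0,0],[0,0,0,0,0,0]]'
```

```text
clock: 42.0
position: [0.6515, 0.0697, 0.0526]
tool_rot: [-3.139, 0.0, 1.606]
force: [0.0, 0.2, 0.2]
grip_width: 0.0
clock: 42.38
position: [0.652, 0.0703, 0.0387]
tool_rot: [-3.141, 0.0, 1.606]
force: [0.5, 0.7, 0.2]
grip_width: 0.0001
clock: 42.75
position: [0.6522, 0.0704, 0.0331]
tool_rot: [-3.141, 0.0, 1.606]
force: [-0.1, 0.9, -0.6]
grip_width: 0.0002
```

```bash
python3 -m handwheel '[[0,0,0.06,0,0,0],[0,0,0.06,0,0,0],[0,0,0,0,0,0]]'
python3 -m handwheel '[[0,0,0.06,0,0,0],[0,0,0,0,0,0]]'
python3 -m handwheel '[[0,0,0.06,0,0,0],[0,0,0,0,0,0]]'
```

```text
clock: 43.12
position: [0.6522, 0.0704, 0.0302]
tool_rot: [-3.141, -0.0, 1.606]
force: [-0.5, -0.0, 0.0]
grip_width: -0.0001
clock: 43.38
position: [0.6522, 0.0703, 0.0287]
tool_rot: [-3.141, 0.0, 1.606]
force: [1.3, -0.2, 0.3]
grip_width: -0.0001
clock: 43.62
position: [0.6522, 0.0704, 0.0272]
tool_rot: [-3.141, 0.0, 1.606]
force: [0.8, 0.3, 1.2]
grip_width: 0.0
```

```bash
python3 -m handwheel '[[0,0,0.06,0,0,0],[0,0,0,0,0,0]]'
python3 -m handwheel '[[0,0,0.06,0,0,0],[0,0,0,0,0,0]]'
python3 -m handwheel '[[0,0,0.06,0,0,0],[0,0,0,0,0,0]]'
```

```text
clock: 43.88
position: [0.6522, 0.0704, 0.0257]
tool_rot: [-3.141, -0.0, 1.606]
force: [-0.2, 0.1, 0.8]
grip_width: 0.0
clock: 44.12
position: [0.6524, 0.0704, 0.0249]
tool_rot: [3.141, 0.0, 1.606]
force: [-3.8, -0.2, 9.6]
grip_width: 0.0001
clock: 44.38
position: [0.6525, 0.0704, 0.0233]
tool_rot: [3.141, 0.0, 1.606]
force: [-0.8, -1.6, 4.4]
grip_width: -0.0
```

```bash
python3 -m handwheel '[[0,0,0.06,0,0,0],[0,0,0,0,0,0]]'
python3 -m handwheel '[[0,0,0.06,0,0,0],[0,0,0,0,0,0]]'
python3 -m handwheel '[[0,0,0.06,0,0,0],[0,0,0,0,0,0]]'
```

```text
clock: 44.62
position: [0.6523, 0.0704, 0.0213]
tool_rot: [3.142, -0.0, 1.606]
force: [0.8, -0.3, 0.6]
grip_width: 0.0002
clock: 44.88
position: [0.6525, 0.0703, 0.0199]
tool_rot: [3.141, 0.0, 1.606]
force: [-1.4, 0.1, 5.6]
grip_width: 0.0
clock: 45.12
position: [0.6526, 0.0704, 0.0194]
tool_rot: [3.141, 0.0, 1.606]
force: [-6.9, -1.0, 20.4]
grip_width: 0.0
```

```bash
python3 -m handwheel '[[0,0,0.04,0,0,0],[0,0,0,0,0,0],[0,0,-0.3,0,0,0],[0,0,-0.8,0,0,0],[0,0,-0.8,0,0,0],[0,0,-0.2,0,0,0]]'
python3 plan.py .6562,-.0297,.07,92.15 .6562,-.0297,.04,92.15,10
```

```text
clock: 45.88
position: [0.6532, 0.0705, 0.0719]
tool_rot: [3.139, -0.0, 1.606]
force: [-0.4, -0.5, 0.4]
grip_width: -0.0004
now [0.6532 0.0705 0.0719] [ 1.7985e+02 -2.0000e-02  9.2010e+01] w -0.0004 F [-0.4 -0.5  0.4] t 45.88
[[-0.8,0,0.02,0,0,0],[-0.8,-0.01,0.01,0,0,0],[-0.8,0,0.02,0,0,0],[-0.8,-0.01,0.01,0,0,0],[-0.809,0,0.015,0.0004,0,-0.0004],[0,0,0.3,0,0,0],[0,0,0.3,0,0,0],[0,0,0.3,0,0,0]]
[[0,0,0.3,0,0,0]]
```

```bash
python3 -m handwheel '[[-0.8,0,0,0,0,0],[-0.8,-0.01,0,0,0,0],[-0.8,0,0,0,0,0],[-0.8,-0.01,0,0,0,0],[-0.81,0,0,0,0,0],[0,0,0.4,0,0,0],[0,0,0.5,0,0,0],[0,0,0.5,0,0,0]]'
python3 -m handwheel '[[0,0,0.1,0,0,0],[0,0,0.08,0,0,0],[0,0,0,0,0,0]]'
python3 -m handwheel '[[0,0,0.06,0,0,0],[0,0,0,0,0,0]]'
python3 -m handwheel '[[0,0,0.06,0,0,0],[0,0,0,0,0,0]]'
python3 -m handwheel '[[0,0,0.06,0,0,0],[0,0,0,0,0,0]]'
```

```text
clock: 46.88
position: [0.655, -0.0288, 0.0336]
tool_rot: [-3.141, -0.001, 1.607]
force: [0.1, 0.2, -0.0]
grip_width: 0.0002
clock: 47.25
position: [0.6555, -0.0297, 0.0305]
tool_rot: [3.141, -0.0, 1.606]
force: [0.2, -0.9, -0.1]
grip_width: -0.0002
clock: 47.5
position: [0.6555, -0.0298, 0.0291]
tool_rot: [3.141, -0.0, 1.606]
force: [1.0, 1.1, 0.9]
grip_width: 0.0
clock: 47.75
position: [0.6557, -0.0299, 0.0277]
tool_rot: [3.141, 0.0, 1.606]
force: [0.5, 0.4, 4.3]
grip_width: -0.0001
clock: 48.0
position: [0.6558, -0.0299, 0.0264]
tool_rot: [3.141, 0.0, 1.606]
force: [-0.3, -0.5, 8.1]
grip_width: -0.0
```

```bash
python3 -m handwheel '[[0,0,0.06,0,0,0],[0,0,0,0,0,0]]'
python3 -m handwheel '[[0,0,0.06,0,0,0],[0,0,0,0,0,0]]'
python3 -m handwheel '[[0,0,0.06,0,0,0],[0,0,0,0,0,0]]'
```

```text
clock: 48.25
position: [0.6559, -0.0299, 0.0252]
tool_rot: [3.14, 0.0, 1.606]
force: [-1.2, -0.6, 11.6]
grip_width: 0.0004
clock: 48.5
position: [0.6554, -0.03, 0.023]
tool_rot: [3.141, 0.0, 1.606]
force: [0.2, 0.5, 0.2]
grip_width: 0.0
clock: 48.75
position: [0.6551, -0.0298, 0.021]
tool_rot: [-3.141, -0.0, 1.606]
force: [-0.8, 0.3, 0.0]
grip_width: 0.0001
```

```bash
python3 -m handwheel '[[0,0,0.06,0,0,0],[0,0,0,0,0,0]]'
python3 -m handwheel '[[0,0,0.06,0,0,0],[0,0,0,0,0,0]]'
python3 -m handwheel '[[0,0,0.05,0,0,0],[0,0,0,0,0,0]]'
```

```text
clock: 49.0
position: [0.6552, -0.0298, 0.0196]
tool_rot: [-3.141, -0.0, 1.606]
force: [0.6, 0.3, 1.1]
grip_width: -0.0005
clock: 49.25
position: [0.6555, -0.0298, 0.019]
tool_rot: [3.141, 0.0, 1.606]
force: [-4.1, 0.2, 12.9]
grip_width: 0.0002
clock: 49.5
position: [0.6556, -0.0298, 0.0188]
tool_rot: [3.141, 0.001, 1.606]
force: [-10.6, -0.3, 30.6]
grip_width: -0.0002
```

```bash
python3 -m handwheel '[[0,0,-0.1,0,0,0],[0,0,-0.8,0,0,0],[0,0,-0.9,0,0,0],[0,0,-0.9,0,0,0],[0,0,-0.9,0,0,0]]'
python3 -m handwheel '[[-0.9,-0.35,-0.2,0,0,0],[-0.9,-0.35,-0.2,0,0,0],[-0.9,-0.35,-0.2,0,0,0],[-0.9,-0.35,-0.2,0,0,0],[-0.9,-0.35,-0.2,0,0,0],[-0.9,-0.35,-0.2,0,0,0],[-0.9,-0.35,-0.2,0,0,0],[-0.9,-0.35,-0.2,0,0,0]]'
python3 -m handwheel '[[-0.9,-0.1,0,0,0,0],[-0.9,-0.1,0,0,0,0],[-0.9,-0.1,0,0,0,0],[-0.9,-0.1,0,0,0,0],[0,0,0,0,0,0]]'
python3 - <<'E'
from fit import *
t=bot.grab_frame("top"); s=bot.grab_frame("scene")
np.savez("fr3.npz",**{k+"_"+n:f[k] for n,f in(("t",t),("s",s)) for k in("pixels","vertical_fov","cx","cy","R","t")})
x0,y0,im=crop(s,[[.62,.02,.03]],48); a=cv2.resize(im,(400,400))
x0,y0,im=crop(t,[[.62,.02,.03]],48); cv2.imwrite("pics/h1.png",np.vstack([np.hstack([a,cv2.resize(im,(400,400))]),np.hstack([cv2.resize(s["pixels"],(400,200)),cv2.resize(t["pixels"],(400,200))])]))
for c in((.5587,.0166),(.5557,.0946)):
    ps=[]
    for f,aa,b in((t,60,75),(s,95,85)):
        x0,y0,im=crop(f,[[*c,.039]],6); g=cv2.cvtColor(im,cv2.COLOR_BGR2HSV); m=((g[...,1]<aa)&(g[...,2]>b)).astype(np.uint8)
        m=cv2.erode(m,np.ones((5,5))); n,l,st,ce=cv2.connectedComponentsWithStats(m); k=l[36,36] or 1+np.argmax(st[1:,4]); ps.append((ce[k]+.5)/S-.5+[x0,y0])
    print("glass tri",tri([t,s],ps).round(4))
E
```

```text
clock: 50.12
position: [0.6555, -0.0298, 0.1093]
tool_rot: [3.141, 0.0, 1.606]
force: [-0.7, -0.8, -0.1]
grip_width: 0.0002
clock: 51.12
position: [0.5915, -0.213, 0.1486]
tool_rot: [3.141, 0.0, 1.606]
force: [-0.1, -0.4, -0.1]
grip_width: 0.0001
clock: 51.75
position: [0.5843, -0.305, 0.1468]
tool_rot: [-3.141, 0.0, 1.603]
force: [0.2, 0.9, 0.1]
grip_width: -0.0001
glass tri [0.558  0.0159 0.0399]
glass tri [0.5553 0.0937 0.0401]
```

View pics/h1.png

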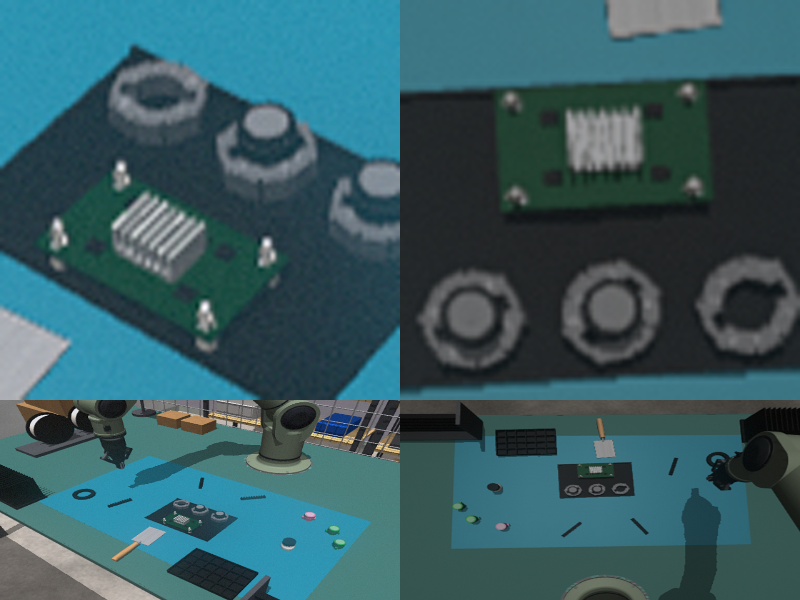

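Run:
```python
from brd import *
t,s=ld("t","fr3.npz"),ld("s","fr3.npz")
# triangulate the four board corners: fit outline plane with free height/tilt jointly in both views
from scipy.optimize import minimize
V=[]
for f in(t,s):
    im,G,model,x0,y0=boardfit(f,.016,(.654,.02,.037),40)
    b,g,r=im[...,0],im[...,1],im[...,2]; V.append((f,x0,y0,cv2.GaussianBlur((np.clip((g-np.maximum(b,r)*1.0-2)/10,0,1)).astype(np.float32),(0,0),2),im))
off=np.array([[0,0],[-.0007,-.0009]])
def corners(w,o):
    x,y,yaw,z,tx,ty=w[0]/100+o[0],w[1]/100+o[1],w[2],w[3]/100,w[4]/10,w[5]/10
    k,sn=np.cos(yaw),np.sin(yaw)
    return np.array([[x+k*a-sn*b,y+sn*a+k*b,z+tx*a+ty*b+h] for a in(-.035,.035) for b in(-.06,.06) for h in(0,.003)])
def heat(w,o):
    x,y,yaw,z=w[0]/100+o[0],w[1]/100+o[1],w[2],w[3]/100; k,sn=np.cos(yaw),np.sin(yaw)
    return np.array([[x+k*a-sn*b,y+sn*a+k*b,z+h] for a in(-.019,.019) for b in(-.023,.023) for h in(0.003,.025)])
def fn(w,ret=False):
    c=0;O=[]
    for (f,x0,y0,G,im),o in zip(V,off):
        m=np.zeros(G.shape,np.uint8); hullmask(f,corners(w,o),x0,y0,G.shape,255,m)
        mk=np.zeros(G.shape,np.uint8); hullmask(f,heat(w,o),x0,y0,G.shape,255,mk)
        d=np.abs(cv2.GaussianBlur(m,(0,0),3).astype(np.float32)/255-G); d[mk>0]=0; c+=d.sum()
        if ret:
            ov=im.astype(np.uint8).copy(); cs,_=cv2.findContours((m>127).astype(np.uint8),0,1); cv2.drawContours(ov,cs,-1,(0,0,255),1); O.append(cv2.resize(ov,(400,400)))
    return (c,O) if ret else c
w0=np.array([65.42,2.0,.037,1.6,0,0])
r=minimize(fn,w0,method="Nelder-Mead",options=dict(initial_simplex=np.vstack([w0]+[w0+np.eye(6)[i]*d for i,d in enumerate((.3,.3,.03,.3,.3,.3))]),maxiter=800))
w=r.x; print("board x,y,yaw,z0,tiltx,tilty",w[:2].round(2)/100,np.degrees(w[2]).round(2),(w[3]*10).round(2),"mm",(w[4:]/10).round(3),r.fun)
for z in(1.4,1.6,1.8,2.0,2.2): 
    q=minimize(lambda v:fn([v[0],v[1],v[2],z,0,0]),w[:3],method="Nelder-Mead"); print(z,q.fun.round(0))
cv2.imwrite("pics/i1.png",np.hstack(fn(w,True)[1]))
```

```text
board x,y,yaw,z0,tiltx,tilty [0.6537 0.0188] 2.16 16.49 mm [0.04  0.062] 17553.705078125
1.4 19470.0
1.6 19183.0
1.8 19028.0
2.0 19608.0
2.2 21377.0
```

View pics/i1.png

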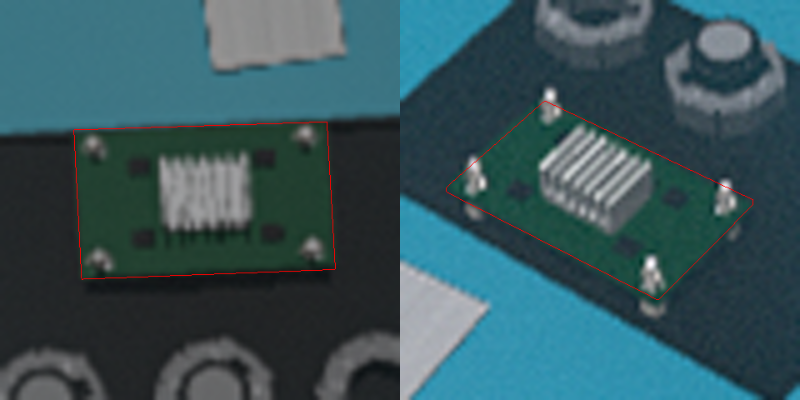

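Visual fit says about 16.5 mm height, but with a doubtful tilt (y+ end higher). I re-touch that end to be sure.

```bash
python3 plan.py .6524,.0703,.11,92.15 .6524,.0703,.035,92.15
```

```text
now [ 0.5849 -0.3024  0.1469] [-1.7999e+02 -3.0000e-02  9.2020e+01] w 0.0 F [ 0.9  0.3 -0. ] t 51.85
[[0.93,0.2,0.09,0,0,0],[0.92,0.2,0.09,0,0,0],[0.93,0.2,0.09,0,0,0],[0.92,0.2,0.09,0,0,0],[0.93,0.2,0.09,0,0,0],[0.92,0.2,0.09,0,0,0],[0.93,0.2,0.09,0,0,0],[0.92,0.2,0.09,0,0,0]]
[[0.93,0.2,0.1,0,0,0],[0.92,0.2,0.09,0,0,0],[0.93,0.2,0.1,0,0,0],[0.92,0.2,0.09,0,0,0],[0.93,0.21,0.1,0,0,0],[0.92,0.2,0.09,0,0,0],[0.93,0.21,0.1,0,0,0],[0.923,0.204,0.095,0,-0.0001,-0.0004]]
[[0,0,0.75,0,0,0],[0,0,0.75,0,0,0],[0,0,0.75,0,0,0],[0,0,0.75,0,0,0]]
```

```bash
python3 -m handwheel '[[0.93,0.2,0.09,0,0,0],[0.92,0.2,0.09,0,0,0],[0.93,0.2,0.09,0,0,0],[0.92,0.2,0.09,0,0,0],[0.93,0.2,0.09,0,0,0],[0.92,0.2,0.09,0,0,0],[0.93,0.2,0.09,0,0,0],[0.92,0.2,0.09,0,0,0]]'
python3 -m handwheel '[[0.93,0.2,0.1,0,0,0],[0.92,0.2,0.09,0,0,0],[0.93,0.2,0.1,0,0,0],[0.92,0.2,0.09,0,0,0],[0.93,0.21,0.1,0,0,0],[0.92,0.2,0.09,0,0,0],[0.93,0.21,0.1,0,0,0],[0.92,0.2,0.09,0,0,0]]'
python3 -m handwheel '[[0,0,0.75,0,0,0],[0,0,0.75,0,0,0],[0,0,0.75,0,0,0],[0,0,0.75,0,0,0],[0,0,0,0,0,0]]'
python3 -m handwheel '[[0,0,0.12,0,0,0],[0,0,0.12,0,0,0],[0,0,0.12,0,0,0],[0,0,0,0,0,0]]'
python3 -m handwheel '[[0,0,0.06,0,0,0],[0,0,0,0,0,0]]'
python3 -m handwheel '[[0,0,0.06,0,0,0],[0,0,0,0,0,0]]'
```

```text
clock: 52.85
position: [0.6185, -0.1144, 0.1291]
tool_rot: [3.142, -0.0, 1.607]
force: [-0.4, 0.3, 0.2]
grip_width: 0.0001
clock: 53.85
position: [0.6521, 0.0719, 0.11]
tool_rot: [-3.141, -0.0, 1.607]
force: [-0.0, 0.5, 0.3]
grip_width: 0.0001
clock: 54.48
position: [0.6514, 0.0698, 0.0332]
tool_rot: [-3.139, 0.0, 1.606]
force: [0.1, -0.1, 0.5]
grip_width: -0.0003
clock: 54.98
position: [0.6522, 0.0701, 0.026]
tool_rot: [-3.141, 0.0, 1.606]
force: [-0.1, 0.6, 0.8]
grip_width: 0.0005
clock: 55.22
position: [0.6523, 0.0701, 0.0245]
tool_rot: [3.142, -0.0, 1.606]
force: [-0.5, -0.4, -0.8]
grip_width: 0.0004
clock: 55.48
position: [0.6522, 0.0701, 0.023]
tool_rot: [-3.141, -0.0, 1.606]
force: [0.2, -1.1, -0.3]
grip_width: 0.0001
```

```bash
python3 -m handwheel '[[0,0,0.06,0,0,0],[0,0,0,0,0,0]]'
python3 -m handwheel '[[0,0,0.04,0,0,0],[0,0,0,0,0,0]]'
python3 -m handwheel '[[0,0,0.04,0,0,0],[0,0,0,0,0,0]]'
python3 -m handwheel '[[0,0,0.04,0,0,0],[0,0,0,0,0,0]]'
```

```text
clock: 55.72
position: [0.6522, 0.0701, 0.0214]
tool_rot: [-3.141, 0.0, 1.606]
force: [-0.1, 0.6, -0.0]
grip_width: 0.0001
clock: 55.98
position: [0.6522, 0.0701, 0.0205]
tool_rot: [-3.141, -0.0, 1.606]
force: [0.2, -0.8, 0.6]
grip_width: -0.0
clock: 56.22
position: [0.6523, 0.0701, 0.0195]
tool_rot: [-3.142, -0.0, 1.606]
force: [-0.1, 0.4, 0.4]
grip_width: 0.0003
clock: 56.48
position: [0.6524, 0.0702, 0.0191]
tool_rot: [3.141, 0.0, 1.606]
force: [-3.9, -1.2, 9.1]
grip_width: 0.0003
```

```bash
python3 -m handwheel '[[0,0,0.06,0,0,0],[0,0,0,0,0,0],[0,0,-0.2,0,0,0],[0,0,-0.8,0,0,0],[0,0,-0.9,0,0,0],[0,0,-0.9,0,0,0],[0,0,-0.9,0,0,0]]'
python3 -m handwheel '[[-0.9,-0.35,-0.2,0,0,0],[-0.9,-0.35,-0.2,0,0,0],[-0.9,-0.35,-0.2,0,0,0],[-0.9,-0.35,-0.2,0,0,0],[-0.9,-0.35,-0.2,0,0,0],[-0.9,-0.35,-0.2,0,0,0],[-0.9,-0.35,-0.2,0,0,0],[-0.9,-0.35,-0.2,0,0,0]]'
python3 -m handwheel '[[-0.9,-0.1,0,0,0,0],[-0.9,-0.1,0,0,0,0],[-0.9,-0.1,0,0,0,0],[-0.9,-0.1,0,0,0,0],[-0.9,-0.1,0,0,0,0],[-0.9,-0.1,0,0,0,0],[0,0,0,0,0,0]]'
python3 - <<'E'
from fit import *
t=bot.grab_frame("top"); s=bot.grab_frame("scene")
x0,y0,im=crop(s,[[.62,.02,.03]],48); a=cv2.resize(im,(400,400))
x0,y0,im=crop(t,[[.62,.02,.03]],48); cv2.imwrite("pics/j1.png",np.vstack([np.hstack([a,cv2.resize(im,(400,400))]),np.hstack([cv2.resize(s["pixels"],(400,200)),cv2.resize(t["pixels"],(400,200))])]))
E
```

```text
clock: 57.35
position: [0.6525, 0.0701, 0.1117]
tool_rot: [3.141, -0.0, 1.606]
force: [0.0, -0.4, 0.4]
grip_width: 0.0002
clock: 58.35
position: [0.5886, -0.113, 0.1511]
tool_rot: [3.141, 0.0, 1.606]
force: [-0.4, -0.6, -0.1]
grip_width: -0.0004
clock: 59.22
position: [0.5781, -0.2496, 0.1506]
tool_rot: [3.141, 0.001, 1.603]
force: [-0.5, 1.1, -0.2]
grip_width: -0.0002
```

View pics/j1.png

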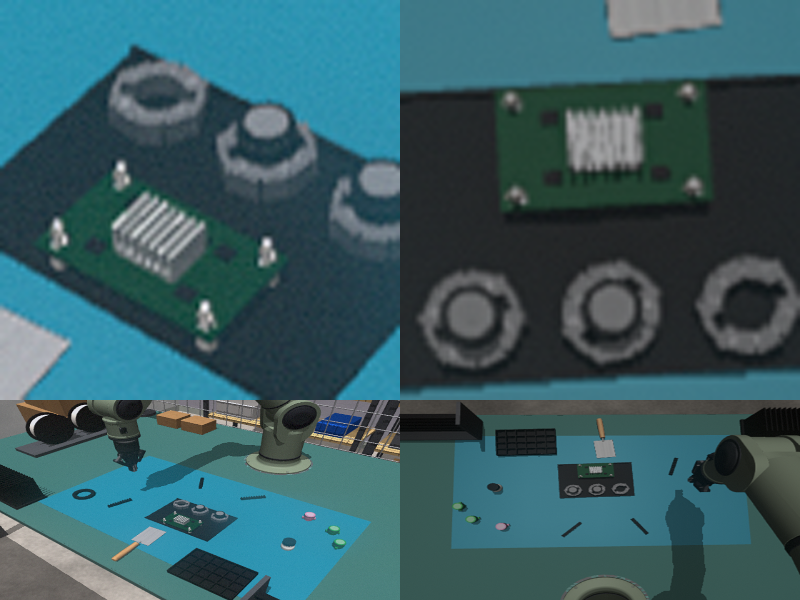

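```bash
python3 -c "
from workcell import bot
print(bot.job_done())"
```

```text
the job is handed in; nothing more can be done
None
```

Both black lens cells (only two were present) are home in keyed seats, one in the middle seat and one in the left seat. The board is clicked onto the four standoffs, heatsink up. I handed the job in at about 59 s on the robot's clock.

- **Cells:** The first cell dropped straight in. The second rested on the rim and dropped home after turning back a few degrees under light pressure. Both glass tops triangulate to z ≈ 0.040 m, against about 0.039 m expected when home.
- **Board:** I pressed it on while gripping the heatsink, then pressed each short end. Each end gave way with a force drop and then met a hard stop with the board's top face at about 19 mm, which is the height expected on the shoulders. I touched the left (+y) end again later and it was still there, at about 19.3 mm.
- **Disagreement:** The camera outline fit of the board gave an underside height of 16.5 mm, but also about 3.5° of tilt with the left end high. The second touch there found no such lift, so I put the tilt down to weak image resolution. I did not press next to each post separately, only midway between the two posts at each end.
- **Bystanders:** In the last pictures the jar, combs and coloured look-alikes are where they started, and the robot is clear of everything.

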